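# Mix the syrup, load the bottle carrier and hold it up

### The arm

A 6-joint arm with a two-finger parallel gripper is mounted at the origin on the work surface. World frame = base frame: x ahead of the robot, y to its left, z up, the work surface at z = 0. Lengths are in m, angles in degrees, forces in N, time in s.
With the tool pointing down it reaches from about 0.4 to 0.825 m from the base axis. Payload 7 kg.
Tool frame: the origin (TCP) lies at the very end of the fingers, on their centre line; the grasp point (between the pads) lies 19 mm behind it (r.grasp_offset is the z of the grasp point in the tool frame, in m); z points along the fingers, y is the direction in which the jaws open and shut (so a half turn about z gives the same grasp; the last joint's range is limited). The gripper opens to 88 mm and grips with 3 to 60 N. Pads are 19 mm wide; open, the fingers measure 130 mm over their backs; the gripper's body (78 mm by 193 mm) begins 47 mm behind the grasp point.
Start: joints at [87.382, 20.546, 0.682, 0, -70.136, -16.507], TCP at [0.221, 0.638, 0.227] pointing down, gripper open.
Joint ranges: [-176.03, 176.03], [-82.01, 121.73], [-58.28, 71.71], [-173.87, 95.51], [-174.79, -0.11], [-173.66, 173.66]. Speed limits (degrees/s): [136.94, 136.94, 172.46, 180, 180, 180].

### API

Orientations are given as [roll, pitch, yaw] about the fixed x, y, z axes, in that order (R = Rz(yaw) Ry(pitch) Rx(roll)).
In Python, from plant import r gives the robot as it stands.
- The arm moves only by the tool carry_out, never from a script. Its argument "plan" is a list of rows, each a list of 6 numbers: the shift along the world's x, y, z in m, then the turn, a rotation vector about the world's x, y, z in rad. In form: [[tx, ty, tz, wx, wy, wz], ...]. A call has 1 to 12 rows; each row shifts and turns the pose as measured when the row begins; what a row does not reach is not made up. A row lasts 1/12 s, in which the tool goes at most 41.7 mm and 7.16 degrees, less where a joint would pass 70% of its speed; a pose out of reach is approached as far as the arm can. A call with a gripper value outside its range is refused whole. "fingers" is the closure, from -1 (fully open) to 1 (shut), set as the call begins (left out, the last holds). The fingers move at their own pace and stop on an object; "force" is the grip in N (left out, the last holds). Time passes only in rows, so rows that do not move let the fingers close. It gives the time, the measured TCP pose, the force and the opening at its end, in the units of the state.
- r.get_state(): the state, without advancing time (a new reading comes with each control period).
- r.capture(name): name is "scene" or "top" or "wrist"; returns the picture (480x640x3 uint8, red, green, blue); there is no depth.
- r.camera_model(name): a dict with "fov_y" (degrees; the focal length in pixels is half the picture's height over the tangent of half this angle, whatever the lens; pixels are square), "cx", "cy" (the principal point, pixels), "R" (3x3) and "t" (3): a world point X has camera coordinates R X + t; the wrist camera has in their place "mount" (4x4, takes a point from camera to tool coordinates, whose origin is the TCP and whose axes are the flange's). Camera axes: x right, y down, z forward; pixel columns grow to the right and rows downward; lengths in m; the calibration is good to about 2 mm. A picture is of the moment at which its call begins: read the wrist's pose just before it. camera_model takes no time and is no camera call.
- r.close_job(): hands the job in, once; it reports no verdict.
The state is a dict: "time_s": time; "joints": joint angles; "qd": joint speeds; "joint_torque": joint torques, N m; "tcp_pos": TCP position; "eef_rot": TCP orientation; "contact_force": force on the tool from outside, world axes, zero at the start; "moment": the same for the moment, N m; "gripper_width": finger opening in m.
Only numpy, scipy, OpenCV 4.12 (cv2) and the standard library are available. Lean on these libraries where they do the work, as an engineer would, in place of code of your own. Each camera call takes 0.05 s, during which the arm holds its last target.

### The job

Pick up the syrup bottle that stands by itself on the table, turn it over in the air so that its cap points clearly downward (at least 30 degrees below level) and keep it so for about half a second to mix it, then set it upright, all the way down, in the empty well of the two-bottle carrier and let go of it. Then take the carrier by its top handle, lift it straight up with both bottles until it is about 10 cm above the table, and hold it there level and still: the job finishes with the robot still holding the carrier up by the handle, nothing else supporting it. Do not tip the carrier or push the other things on the table about.

Things in the scene. Friction and masses are not known exactly. Their poses are not given: they have to be found in the camera images.
- bottle_mid (a point): The syrup bottle to turn over: amber, closed, standing alone on the table. Straight round body 54 mm in diameter from the foot to 108 mm up, then a shoulder to a narrow neck and a dark screw cap 31 mm in diameter; 150 mm tall in all, about 200 g (+-20 %), rigid. This point is on its axis half-way up, 75 mm above its foot; its z axis points from foot to cap, its yaw means nothing.
- bottle_foot (a point): Centre of the foot (underside) of the syrup bottle, 75 mm below bottle_mid along its axis.
- carrier_handle (a point): Centre of the carrier's top handle, 196 mm above the carrier's underside: a level wooden bar 70 mm long (along the carrier's y), 18 mm wide (along its x), 22 mm high, on top of an upright steel post of 14 by 16 mm that rises midway between the two wells. Axes are the carrier's own.
- carrier: Loose grey two-bottle carrier with a centre post and top handle; empty it weighs about 350 g, loaded about 750 g (+-20 %). Origin at the centre of its underside, z up. It is 72 mm long in x and 252 mm in y. Two square wells, centred 90 mm to either side of the post along y, each 72 mm outside and 64 mm inside with 4 mm walls; the rims are 40 mm above the underside, the well floors 5 mm above it (35 mm deep). The well at +y is empty, the one at -y holds the other bottle.
- empty_well (a point): Centre of the floor of the empty well (carrier frame x 0, y +90 mm, 5 mm above the carrier's underside; the rim is 35 mm above this point). Axes are the carrier's own.
- full_well (a point): Centre of the floor of the well that already holds a bottle (carrier frame y -90 mm).
- spare_mid (a point): The other bottle, exactly like the syrup bottle, loose in the full well of the carrier; this point is half-way up, 75 mm above its foot. It stays where it is in the carrier.
- spare_foot (a point): Centre of the foot of that other bottle.
- lids: Bystander: stack of white cup lids, 80 mm in diameter, 45 mm tall, between bottle and carrier. Origin at the centre of its underside.
- cups: Bystander: upturned stack of paper cups, 90 mm in diameter, 100 mm tall, towards the back of the table. Origin at the centre of its underside.
- jar: Bystander: squat jar with a steel lid, 72 mm in diameter, 85 mm tall, towards the back. Origin at the centre of its underside.
- mug: Bystander: white mug 80 mm in diameter, 90 mm tall, handle on one side, towards the back. Origin at the centre of its underside.
- spoon: Bystander: steel spoon 170 mm long lying flat on the table near the robot, about along its own x axis.
- carton: Bystander: closed yellow carton 70 x 70 mm, 90 mm tall, towards the back right. Origin at the centre of its underside.

How it is judged:
By the outcome, as a careful person would: the job done as asked, in the order asked, and still so for the second after the job is handed in, while the arm keeps its last pose, push and grip.
It also fails if it takes over 72 s, if anything falls off the work surface, if the arm or the gripper's body presses on something with over 40 N, if the wrist force passes 120 N, or if a joint passes its speed limit or range.

## Working session

There is one attempt and no reset: what is moved stays moved. The work goes in short steps, Python scripts to look and compute and a tool call to move; the robot and the scene stay as the last step left them, time stands still between calls to the robot, and variables do not carry over. Pictures are saved under pics/ and viewed, and the job is handed in when it is done.

Besides the shell and the picture viewer there is one more tool, called after "Call:" as name([rows], argument=value, ...), one row to a line, values as JSON. carry_out: Moves the arm, as the interface text tells. Its arguments: {"type":"object","properties":{"plan":{"type":"array"},"fingers":{"type":"number"},"force":{"type":"number"}},"required":["plan"]}

```bash
ls; mkdir -p pics; python3 - <<'E'
from plant import r
import cv2,numpy as np
s=r.get_state();print(s, r.grasp_offset)
for n in("scene","top","wrist"):
    im=r.capture(n);cv2.imwrite(f"pics/{n}0.png",im[:,:,::-1]);m=r.camera_model(n);print(n,{k:np.round(v,4).tolist() for k,v in m.items() if not isinstance(v,str)}, [k for k in m])
E
```

```text
pics
{'time_s': 0.0, 'joints': array([ 8.73816038e+01,  2.05893551e+01,  6.34274828e-01, -1.92048607e-02,
       -7.01350596e+01, -1.65081388e+01]), 'qd': array([-0.03263493, -0.04458533,  0.08454409, -0.02267102, -0.01120374,
       -0.00708446]), 'joint_torque': array([ 6.23291089e-05, -5.82719707e+01,  2.93037558e+01,  6.99671522e+00,
        6.81251142e-03, -1.67617941e-04]), 'tcp_pos': array([0.22102492, 0.63728041, 0.22565284]), 'eef_rot': array([ 1.79908445e+02, -8.30595963e-03, -1.91330685e+01]), 'contact_force': array([0.21077919, 0.11272869, 0.56589081]), 'moment': array([ 0.02964505,  0.01273995, -0.00648034]), 'gripper_width': 0.08768150501413541} -0.0188
scene {'fov_y': 54.4804, 'cx': 324.2967, 'cy': 234.3285, 'R': [[-0.4536, 0.8911, 0.0119], [0.461, 0.246, -0.8526], [-0.7627, -0.3813, -0.5224]], 't': [0.2608, -0.1488, 1.5368]} ['fov_y', 'cx', 'cy', 'R', 't']
top {'fov_y': 42.699, 'cx': 323.5225, 'cy': 246.1519, 'R': [[0.0587, -0.9983, -0.0014], [-0.9747, -0.057, -0.2159], [0.2155, 0.014, -0.9764]], 't': [-0.047, 0.6185, 1.1674]} ['fov_y', 'cx', 'cy', 'R', 't']
wrist {'fov_y': 61.7405, 'cx': 317.3195, 'cy': 239.579, 'mount': [[0.0, -0.9631, -0.2693, 0.0742], [1.0, -0.0001, 0.0005, -0.0005], [-0.0005, -0.2693, 0.9631, -0.158], [0.0, 0.0, 0.0, 1.0]]} ['fov_y', 'cx', 'cy', 'mount']
```

View pics/scene0.png

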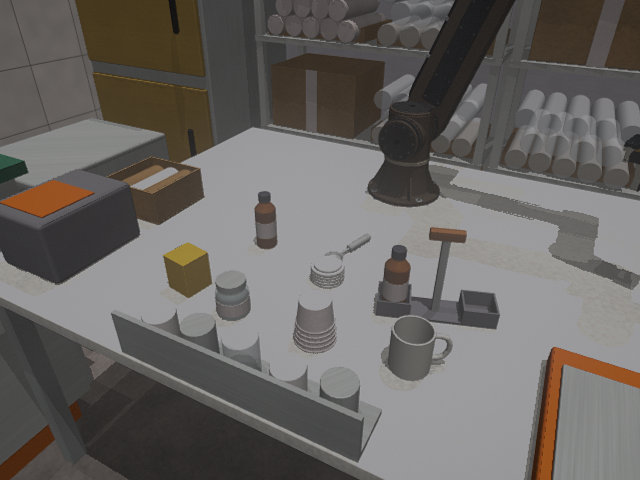

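View pics/top0.png

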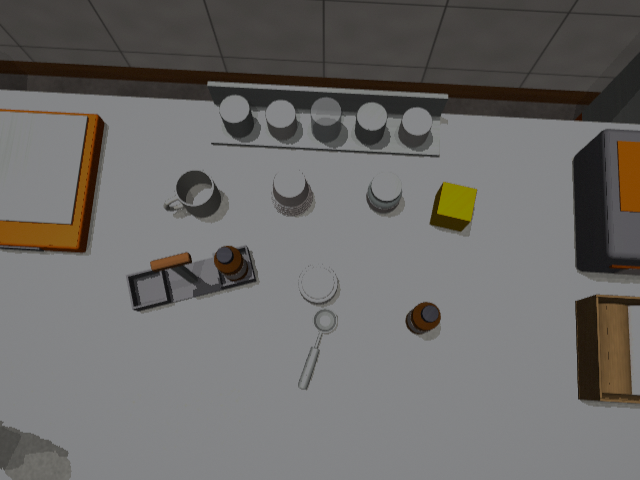

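View pics/wrist0.png

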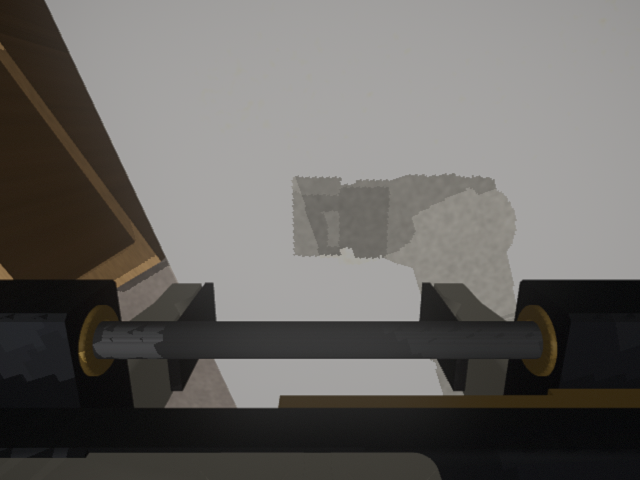

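The scene view shows the lone bottle at about (265,220), the lids at (327,272), and the carrier with its empty well at (478,308). In the top view they are at about (420,318), (318,284) and (150,289). I'll enlarge these areas to measure them.

```bash
python3 - <<'E'
import cv2
t=cv2.imread("pics/top0.png");s=cv2.imread("pics/scene0.png")
def c(im,x,y,w,h,k,n): cv2.imwrite("pics/"+n,cv2.resize(im[y:y+h,x:x+w],None,fx=k,fy=k,interpolation=cv2.INTER_CUBIC))
c(t,115,225,160,100,5,"c_top_car.png");c(t,380,280,80,70,8,"c_top_bot.png")
c(s,360,215,150,120,5,"c_sc_car.png");c(s,235,180,70,75,8,"c_sc_bot.png")
E
```

```text
(no output)
```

View pics/c_top_car.png

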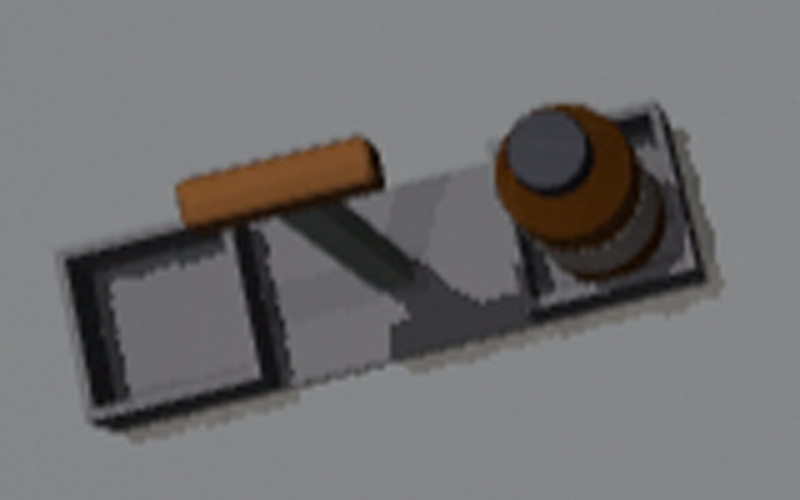

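View pics/c_top_bot.png

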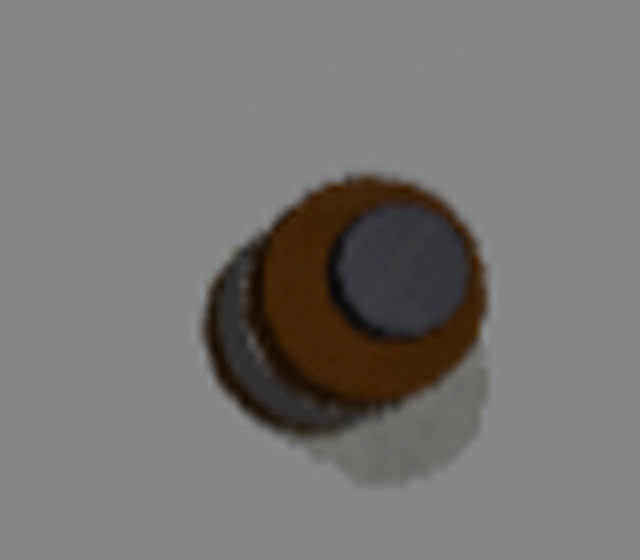

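View pics/c_sc_car.png

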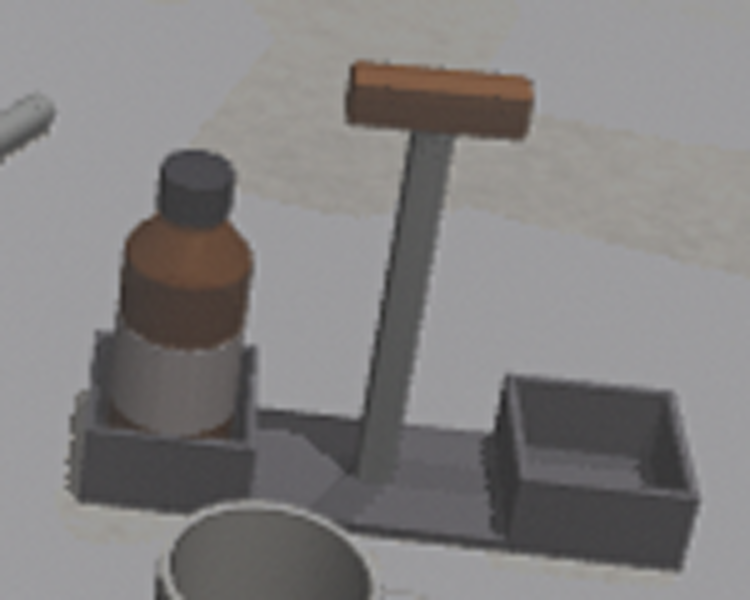

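View pics/c_sc_bot.png

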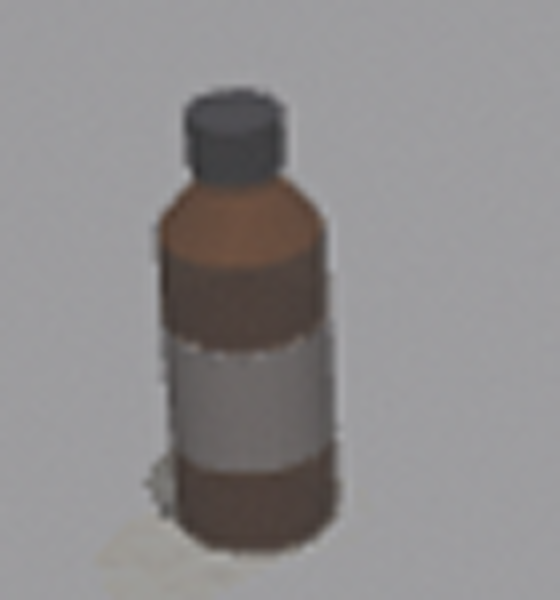

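```bash
cat > h.py <<'E'
import numpy as np,cv2
from plant import r
def proj(n,X):
    m=r.camera_model(n);f=240/np.tan(np.radians(m["fov_y"]/2));c=np.atleast_2d(X)@np.array(m["R"]).T+np.array(m["t"])
    return np.c_[m["cx"]+f*c[:,0]/c[:,2],m["cy"]+f*c[:,1]/c[:,2]]
def onplane(n,uv,z):
    m=r.camera_model(n);f=240/np.tan(np.radians(m["fov_y"]/2));R=np.array(m["R"]);t=np.array(m["t"])
    d=R.T@np.array([(uv[0]-m["cx"])/f,(uv[1]-m["cy"])/f,1]);o=-R.T@t
    return o+d*(z-o[2])/d[2]
E
python3 - <<'E'
from h import *
from scipy.optimize import least_squares
T=lambda x,y:(115+x/5-.4,225+y/5-.4);S=lambda x,y:(360+x/5-.4,215+y/5-.4)
P=[("top",T(62,255),(36,126,40)),("top",T(95,416),(-36,126,40)),("top",T(655,103),(36,-126,40)),("top",T(705,275),(-36,-126,40)),
("scene",S(697,495),(36,126,40)),("scene",S(680,390),(-36,126,40)),("scene",S(505,375),(-36,54,40)),("scene",S(515,487),(36,54,40)),("scene",S(685,570),(36,126,0)),("scene",S(80,500),(36,-126,0)),("scene",S(92,430),(36,-126,40)),
("scene",S(357,62),(-9,-35,207)),("scene",S(350,90),(9,-35,207)),("scene",S(530,102),(9,35,207)),("scene",S(347,122),(9,-35,185)),("scene",S(528,138),(9,35,185)),("top",T(180,182),(9,35,207)),("top",T(365,137),(9,-35,207))]
def W(p,X):
    c,s=np.cos(p[2]),np.sin(p[2]);X=np.array(X)/1000;return np.array([p[0]+c*X[0]-s*X[1],p[1]+s*X[0]+c*X[1],X[2]])
for cams in (("top","scene"),("top",),("scene",)):
    f=lambda p:np.concatenate([proj(n,W(p,X))[0]-uv for n,uv,X in P if n in cams])
    o=least_squares(f,[.5,.2,.2],loss="soft_l1");print(cams,o.x[:2],np.degrees(o.x[2]),np.round(f(o.x).reshape(-1,2),1).tolist() if len(cams)==2 else np.abs(f(o.x)).mean())
    if len(cams)==2:
        for nm,X in dict(handle=(0,0,196),empty=(0,90,5),spare=(0,-90,80)).items():print(nm,W(o.x,X))
cap_t=(380+400/8-.45,280+270/8-.45);cap_s=(235+237/8-.45,180+112/8-.45)
a=onplane("top",cap_t,.15);b=onplane("scene",cap_s,.15);print("bottle",a,b,proj("scene",(a+b)/2*[1,1,0]))
print("lids",onplane("top",(319,283),.045),"spoon",onplane("top",(325,320),.005),onplane("top",(304,386),.01))
print("mug",onplane("top",(198,190),.09),"cups",onplane("top",(290,182),.1),"jar",onplane("top",(386,186),.085),"carton",onplane("top",(457,202),.09))
E
```

```text
('top', 'scene') [0.54738382 0.2560249 ] 17.51651315462537 [[-0.5, -1.1], [-0.8, 0.9], [1.6, -0.2], [-0.7, -1.1], [1.0, 0.4], [-0.6, -0.4], [0.4, -1.1], [1.3, -2.1], [-0.6, -0.0], [-0.2, -0.3], [-1.3, -0.7], [-0.9, -1.7], [0.7, -2.7], [1.5, -1.7], [-0.1, 0.4], [0.0, 0.7], [-0.4, -0.4], [1.4, -0.9]]
handle [0.54738382 0.2560249  0.196     ]
empty [0.52029557 0.34185162 0.005     ]
spare [0.57447208 0.17019818 0.08      ]
('top',) [0.54629096 0.25567405] 17.554080103589477 0.7139399370594764
('scene',) [0.54952797 0.2563844 ] 17.74917476953012 0.8383889929616922
bottle [ 0.48776068 -0.21288984  0.15      ] [ 0.49280433 -0.21221622  0.15      ] [[267.70876239 243.64993021]]
lids [ 0.54847093 -0.00574381  0.045     ] spoon [ 0.47859257 -0.02200783  0.005     ] [0.34375314 0.01234626 0.01      ]
mug [0.71618031 0.24828525 0.09      ] cups [0.74054408 0.06359437 0.1       ] jar [ 0.74833426 -0.12999895  0.085     ] carton [ 0.72139448 -0.27290924  0.09      ]
```

Bottle at about (0.489, -0.2125), carrier at about (0.547, 0.256) with yaw 17.5°. I'll move up towards the carrier for a closer wrist-camera look, and use the readings to learn the arm's kinematics.

Call:
carry_out([
  [0.018,-0.018,0.015,0,0,0],
  [0.018,-0.018,0.015,0,0,0],
  [0.018,-0.018,0.015,0,0,0],
  [0.018,-0.018,0.015,0,0,0],
  [0.018,-0.018,0.015,0,0,0],
  [0.018,-0.018,0.015,0,0,0],
  [0.018,-0.018,0.015,0,0,0],
  [0.018,-0.018,0.015,0,0,0],
  [0.018,-0.018,0.015,0,0,0],
  [0.018,-0.018,0.015,0,0,0],
  [0.018,-0.018,0.015,0,0,0],
  [0.018,-0.018,0.015,0,0,0],
], fingers=-1)

```text
time_s: 1.15
tcp_pos: [0.4391, 0.41, 0.4039]
eef_rot: [179.0, 0.0, -18.7]
contact_force: [1.4, 0.7, 0.3]
gripper_width: 0.0876
```

```bash
cat >> h.py <<'E'
import json
def log():
    s=r.get_state()
    with open("log.jsonl","a") as f:f.write(json.dumps({k:np.round(v,6).tolist() for k,v in s.items()})+"\n")
    print(round(s["time_s"],2),"tcp",np.round(s["tcp_pos"],4),"rpy",np.round(s["eef_rot"],2),"q",np.round(s["joints"],1),"F",np.round(s["contact_force"],1),"M",np.round(s["moment"],2),"w",round(s["gripper_width"],4));return s
E
python3 - <<'E'
from h import *
log();im=r.capture("wrist");cv2.imwrite("pics/w1.png",im[:,:,::-1])
E
```

```text
1.15 tcp [0.4391 0.41   0.4039] rpy [ 1.790e+02  3.000e-02 -1.872e+01] q [ 61.7  10.7   9.7   0.1 -89.9   9.5] F [1.4 0.7 0.3] M [ 0.15 -0.16  0.01] w 0.0876
```

View pics/w1.png

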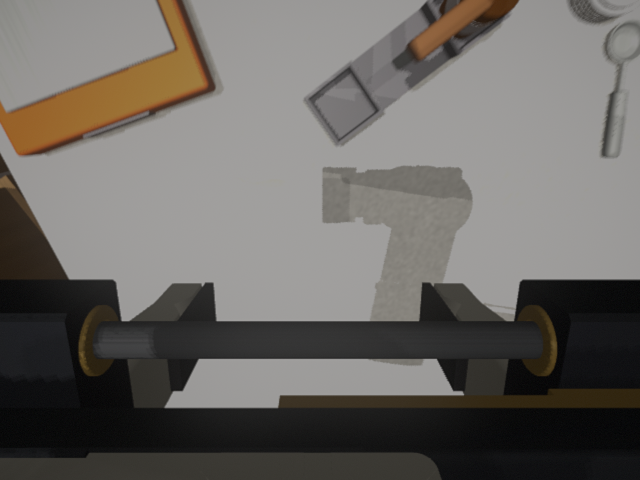

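The wrist view shows the empty well with its rim centre near (344,105), corners at about (306,99), (349,65), (383,105) and (340,145). I'll convert those to world positions.

```bash
cat >> h.py <<'E'
from scipy.spatial.transform import Rotation as Ro
def wcam(s):
    m=r.camera_model("wrist");M=np.array(m["mount"]);Rt=Ro.from_euler("xyz",s["eef_rot"],degrees=True).as_matrix()
    f=240/np.tan(np.radians(m["fov_y"]/2));return Rt@M[:3,:3],Rt@M[:3,3]+s["tcp_pos"],f,m["cx"],m["cy"]
def wplane(s,uv,z):
    A,o,f,cx,cy=wcam(s);d=A@np.array([(uv[0]-cx)/f,(uv[1]-cy)/f,1]);return o+d*(z-o[2])/d[2]
def wproj(s,X):
    A,o,f,cx,cy=wcam(s);c=(np.atleast_2d(X)-o)@A;return np.c_[cx+f*c[:,0]/c[:,2],cy+f*c[:,1]/c[:,2]]
def car(x,y,yaw,X):
    c,s=np.cos(yaw),np.sin(yaw);X=np.array(X)/1000;return np.array([x+c*X[0]-s*X[1],y+s*X[0]+c*X[1],X[2]])
E
python3 - <<'E'
from h import *
im=cv2.imread("pics/w1.png");cv2.imwrite("pics/w1c.png",cv2.resize(im[0:160,290:520],None,fx=3.4,fy=3.4,interpolation=cv2.INTER_CUBIC))
s={k:np.array(v) for k,v in json.loads(open("log.jsonl").readlines()[-1]).items()}
for X in [(36,126,40),(-36,126,40),(-36,54,40),(36,54,40),(9,35,207),(-9,35,207),(9,-35,207)]:print(X,wproj(s,car(.5474,.256,np.radians(17.5),X))[0])
for uv in [(306,99),(349,65),(383,105),(340,145)]:print(wplane(s,uv,.04))
E
```

```text
(36, 126, 40) [302.77585965  99.81796275]
(-36, 126, 40) [336.73389469 148.1928475 ]
(-36, 54, 40) [383.82940362 113.1203906 ]
(36, 54, 40) [350.73412534  62.5052556 ]
(9, 35, 207) [409.12789025  44.80127406]
(-9, 35, 207) [420.93361667  64.18750516]
(9, -35, 207) [483.95813173 -12.52316368]
[0.54347604 0.38292796 0.04      ]
[0.56351087 0.32114218 0.04      ]
[0.5063778  0.29498039 0.04      ]
[0.47760261 0.36019998 0.04      ]
```

View pics/w1c.png

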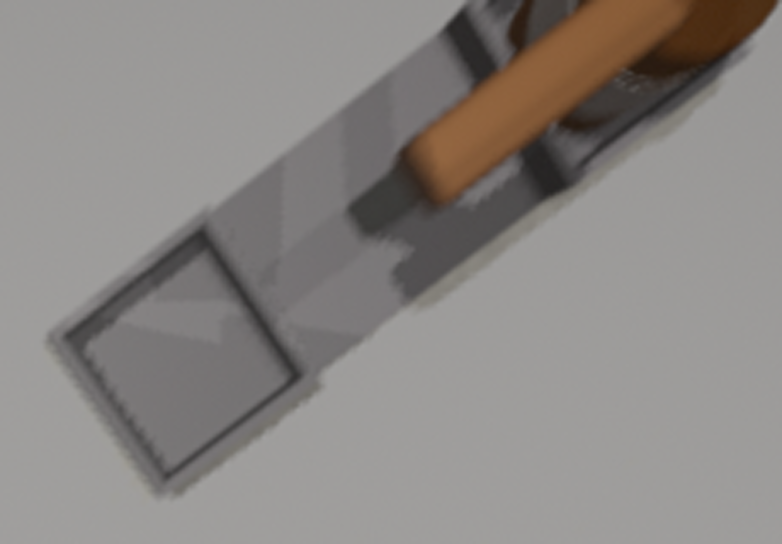

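The projected well and handle corners agree with the wrist image to about 2 px, so the carrier pose is confirmed. Next I go towards the bottle while turning the tool.

Call:
carry_out([
  [0.003,-0.033,0,0,0,-0.08],
  [0.003,-0.033,0,0,0,-0.08],
  [0.003,-0.033,0,0,0,-0.08],
  [0.003,-0.033,0,0,0,-0.08],
  [0.003,-0.033,0,0,0,-0.08],
  [0.003,-0.033,0,0,0,-0.08],
  [0.003,-0.033,0,0,0,-0.08],
  [0.003,-0.033,0,0,0,-0.08],
  [0.003,-0.033,0,0,0,-0.08],
  [0.003,-0.033,0,0,0,-0.08],
  [0.003,-0.033,0,0,0,-0.08],
  [0.003,-0.033,0,0,0,-0.08],
])

```text
time_s: 2.2
tcp_pos: [0.4766, -0.0029, 0.4052]
eef_rot: [179.1, -0.1, -76.1]
contact_force: [1.3, 0.6, -0.4]
gripper_width: 0.0876
```

```bash
python3 -c "
from h import *
log()"
```

```text
2.2 tcp [ 0.4766 -0.0029  0.4052] rpy [ 1.791e+02 -5.000e-02 -7.614e+01] q [ 23.3  -2.   -4.   -0.1 -88.9  -9.4] F [ 1.3  0.6 -0.4] M [ 0.06 -0.27  0.02] w 0.0876
```

Call:
carry_out([
  [0,0.005,0,-0.097,-0.026,0],
  [0,0.005,0,-0.097,-0.026,0],
  [0,0.005,0,-0.097,-0.026,0],
  [0,0.005,0,-0.097,-0.026,0],
  [0,0.005,0,-0.097,-0.026,0],
])

```text
time_s: 2.62
tcp_pos: [0.4778, -0.0043, 0.4097]
eef_rot: [-178.2, -29.6, -80.3]
contact_force: [1.4, -0.3, 0.1]
gripper_width: 0.0876
```

```bash
python3 -c "
from h import *
log();im=r.capture('wrist');cv2.imwrite('pics/w2.png',im[:,:,::-1])"
```

```text
2.62 tcp [ 0.4778 -0.0043  0.4097] rpy [-178.19  -29.65  -80.31] q [ 43.9  -2.9 -20.4  25.2 -88.8 -38. ] F [ 1.4 -0.3  0.1] M [ 1.66  0.37 -0.04] w 0.0876
```

View pics/w2.png

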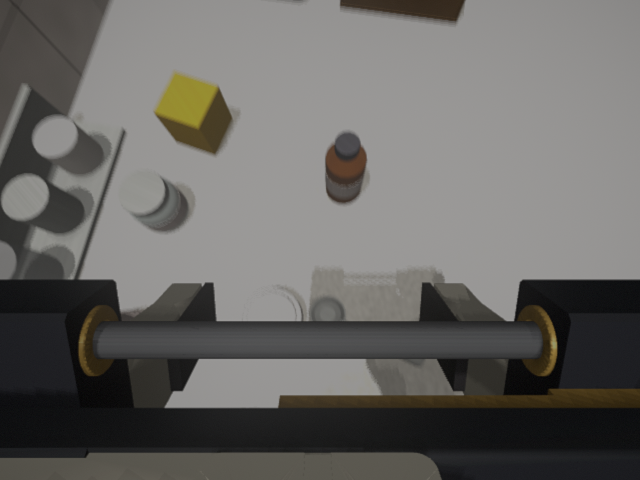

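```bash
cat > kin.py <<'E'
import numpy as np,json
from scipy.spatial.transform import Rotation as Ro
from scipy.optimize import least_squares
rx=lambda a:Ro.from_euler("x",a,degrees=True).as_matrix();ry=lambda a:Ro.from_euler("y",a,degrees=True).as_matrix();rz=lambda a:Ro.from_euler("z",a,degrees=True).as_matrix()
def fk(q,p,s4=1):
    a1,d1,L2,L3,a3,Lt,y1,y2=p
    R=rz(q[0]);x=R@[a1,y1,d1];R=R@ry(q[1]);x=x+R@[0,0,L2];R=R@ry(-q[2]);x=x+R@[L3,0,a3];R=R@rx(s4*q[3]);x=x+R@[0,y2,0];R=R@ry(-q[4])
    x=x+R@[Lt,0,0]
    # tool: z along local x; with q1=0,q5=-90 (tool down), yaw=q6-90
    R=R@rx(-q[5])@C
    return x,R
C=ry(-90).T@rz(-90)  # placeholder, fixed below: local->tool
# want rz(0)..ry(90)@C = Rz(-90)Rx(180)
C=ry(90).T@(rz(-90)@rx(180))
data=[dict(joints=[87.3816,20.5894,.6343,-.0192,-70.135,-16.508],tcp_pos=[.221025,.63728,.225653],eef_rot=[179.908,-.0083,-19.133])]
data+= [json.loads(l) for l in open("log.jsonl")]
Q=np.array([d["joints"] for d in data]);X=np.array([d["tcp_pos"] for d in data]);RR=[Ro.from_euler("xyz",d["eef_rot"],degrees=True).as_matrix() for d in data]
def fit(s4=1):
    f=lambda p:np.concatenate([fk(q,p,s4)[0]-x for q,x in zip(Q,X)])
    best=None
    for k in range(12):
        o=least_squares(f,np.random.RandomState(k).uniform(0,.5,8))
        if best is None or o.cost<best.cost:best=o
    return best
if __name__=="__main__":
    for s in(1,-1):
        o=fit(s);print(s,np.round(o.x,4),"res mm",np.abs(o.fun).max()*1e3);print([round(np.degrees(Ro.from_matrix(fk(q,o.x,s)[1].T@R).magnitude()),2) for q,R in zip(Q,RR)])
        print(np.linalg.svd(o.jac)[1])
E
python3 kin.py
```

```text
1 [-0.021  -0.402   0.9322  0.4556 -0.3174 -0.2125 -0.521   0.3239] res mm 36.75573111409713
[np.float64(0.04), np.float64(0.27), np.float64(0.19), np.float64(50.49)]
[3.96284975 2.83090802 2.80566952 0.45379709 0.30085359 0.23017039
 0.18424195 0.16319284]
-1 [ 0.      0.1988  0.6016  0.4636 -0.      0.378  -0.     -0.1918] res mm 0.0001987304501516185
[np.float64(0.0), np.float64(0.0), np.float64(0.0), np.float64(0.0)]
[3.96284976 2.83090802 2.80566952 0.4537971  0.3008536  0.23017038
 0.18424194 0.16319284]
```

The kinematic model fits to sub-micron level. I'll use it to plan the side grasp, the inversion, the placing and the handle grasp.

```bash
cat >> kin.py <<'E'
P=np.array([0,.1988,.6016,.4636,0,.378,0,-.1918])
try:
    P=np.loadtxt("P.txt")
except OSError:
    P=fit(-1).x;np.savetxt("P.txt",P)
LO=np.array([-176.03,-82.01,-58.28,-173.87,-174.79,-173.66]);HI=np.array([176.03,121.73,71.71,95.51,-.11,173.66])
F=lambda q:fk(q,P,-1)
def ik(x,R,q0):
    def f(q):
        a,b=F(q);return np.r_[(a-x)*10,Ro.from_matrix(b.T@R).as_rotvec()]
    o=least_squares(f,np.clip(q0,LO+.1,HI-.1),bounds=(LO,HI),x_scale=50.)
    return o.x,np.abs(o.fun).max()
def links(q):
    p=P;R=rz(q[0]);x=R@[p[0],p[6],p[1]];o=[x];R=R@ry(q[1]);x=x+R@[0,0,p[2]];o.append(x);R=R@ry(-q[2]);x=x+R@[p[3],0,p[4]];o.append(x);R=R@rx(-q[3]);x=x+R@[0,p[7],0];o.append(x);R=R@ry(-q[4]);return np.array(o)
def Rt(e,yaw,roll=0): # tool: d at elevation e below level, heading yaw, jaws level, tool x up side; roll about tool z
    return rz(yaw)@rx(180)@ry(e-90)@rz(roll) if False else rz(yaw)@ry(-(90-e))@rx(180)@rz(roll)
E
cat > s1.py <<'E'
from kin import *
print(Rt(30,0).round(2).tolist())
q0=np.array(json.loads(open("log.jsonl").readlines()[-1])["joints"])
B=np.array([.489,-.2125,.085]);E=np.array([.5203,.3418,.09])
def best(g,R):
    x=g+R[:,2]*.0188;b=None
    for q in [q0]+[q0+np.random.RandomState(k).uniform(-70,70,6) for k in range(6)]:
        s,c=ik(x,R,q)
        if c<1e-4:
            m=np.min(np.r_[s-LO,HI-s])
            if b is None or m>b[1]:b=(s,m)
    return b
for nm,g,yaws in(("pick",B,range(-180,180,30)),("place",E,range(-180,180,30))):
  for e in(25,):
    for y in yaws:
        b=best(g,Rt(e,y))
        if b: print(nm,e,y,b[0].round(0),round(b[1],1),"linkz",links(b[0])[1:,2].round(2))
E
python3 s1.py
```

```text
[[0.5, -0.0, 0.87], [0.0, -1.0, -0.0], [0.87, 0.0, -0.5]]
pick 25 -180 [  -1.   54.    9.    1. -111.  -89.] 62.3 linkz [0.56 0.23 0.24]
pick 25 -150 [ 10.  49.  -9.  18. -96. -79.] 49.4 linkz [0.6  0.2  0.24]
pick 25 -120 [ 20.  41. -32.  37. -78. -79.] 25.8 linkz [0.65 0.2  0.24]
pick 25 -90 [ 21.  33. -58.  70. -65. -91.] 0.0 linkz [0.7  0.24 0.24]
pick 25 60 [ -47.   37.   -6.  -60.  -84. -134.] 39.7 linkz [0.68 0.36 0.24]
pick 25 90 [ -37.   45.    9.  -47. -101. -131.] 42.9 linkz [0.62 0.35 0.24]
pick 25 120 [ -26.   51.   19.  -34. -114. -121.] 52.5 linkz [0.58 0.33 0.24]
pick 25 150 [ -14.   54.   19.  -17. -118. -105.] 52.2 linkz [0.55 0.28 0.24]
place 25 -180 [  32.   58.   36.  -35. -124. -126.] 35.7 linkz [0.52 0.34 0.24]
place 25 -150 [  43.   62.   37.  -16. -129. -106.] 34.7 linkz [0.48 0.29 0.24]
place 25 -120 [  54.   60.   23.    6. -118.  -85.] 48.2 linkz [0.5  0.23 0.24]
place 25 -90 [  64.   53.    1.   24. -100.  -74.] 59.5 linkz [0.56 0.19 0.24]
place 25 -60 [ 71.  44. -25.  44. -79. -75.] 32.9 linkz [0.63 0.2  0.24]
place 25 -30 [ 68.  35. -52.  81. -65. -86.] 6.2 linkz [0.69 0.23 0.24]
place 25 60 [   2.   27.  -31. -104.  -52. -124.] 27.1 linkz [0.73 0.34 0.24]
place 25 90 [   7.   33.  -13.  -76.  -68. -139.] 35.1 linkz [0.7  0.37 0.24]
place 25 120 [  13.   42.    6.  -60.  -88. -141.] 32.8 linkz [0.65 0.38 0.24]
place 25 150 [  22.   51.   23.  -48. -108. -137.] 36.6 linkz [0.58 0.37 0.24]
```

```bash
cat > s2.py <<'E'
from kin import *
q0=np.array(json.loads(open("log.jsonl").readlines()[-1])["joints"])
B=np.array([.489,-.2125,.085]);E=np.array([.5203,.3418,.09])
def path(wps,q):
    for nm,g,e,y,ro in wps:
        R=Rt(e,y,ro);x=np.array(g)+R[:,2]*.0188
        q2,c=ik(x,R,q);J=np.array([(np.r_[F(q2+d)[0]-F(q2)[0]]) for d in np.eye(6)*.01])
        u=(R@Rt(e,y,0).T)[:,2] if e==0 else None
        print(nm,q2.round(0),"err%.4f"%c,"margin",round(np.min(np.r_[q2-LO,HI-q2]),1),"dq",np.abs(q2-q).max().round(),"tcp",x.round(3),"linkz",links(q2)[1:,2].round(2),Ro.from_matrix(R).as_euler("xyz",degrees=True).round(1));q=q2
B0=B+[.11,.19,.12]
for yp in(-115,-105):
  d=rz(yp)@[1,0,0];pre=B-d*.10+[0,0,.0466];
  path([("prehi",B-d*.12+[0,0,.18],25,yp,0),("pre",pre,25,yp,0),("pick",B,25,yp,0),("lift",B+[0,0,.25],25,yp,0),("air",[.45,-.02,.42],5,-95,0)]+[("roll%d"%k,[.45,-.02,.42],5,-95,-k) for k in (40,80,120,165)]+[("back",[.45,-.02,.42],5,-95,0),("pp",E+[0,0,.2],25,-72.5,0),("pp2",E+[0,0,.06],25,-72.5,0),("place",E,25,-72.5,0)],q0)
E
python3 s2.py
```

```text
prehi [ 29.  31. -20.  32. -98. -68.] err0.0000 margin 38.7 dq 34.0 tcp [ 0.533 -0.119  0.257] linkz [0.71 0.35 0.42] [ 180.  -65. -115.]
pre [ 28.  40. -26.  33. -85. -75.] err0.0000 margin 32.5 dq 13.0 tcp [ 0.524 -0.137  0.124] linkz [0.66 0.24 0.28] [ 180.  -65. -115.]
pick [ 21.  40. -37.  41. -75. -80.] err0.0000 margin 21.5 dq 11.0 tcp [ 0.482 -0.228  0.077] linkz [0.66 0.21 0.24] [ 180.  -65. -115.]
lift [ 21.  21. -28.  39. -96. -63.] err0.0000 margin 30.5 dq 21.0 tcp [ 0.482 -0.228  0.327] linkz [0.76 0.41 0.49] [ 180.  -65. -115.]
air [  50.   20.  -35.   39. -113.  -69.] err0.0000 margin 22.9 dq 29.0 tcp [ 0.448 -0.039  0.418] linkz [0.76 0.38 0.45] [-180.  -85.  -95.]
roll40 [  50.   20.  -35.   39. -113.  -29.] err0.0000 margin 22.9 dq 40.0 tcp [ 0.448 -0.039  0.418] linkz [0.76 0.38 0.45] [ 97.8 -49.7 -10.9]
roll80 [  50.   20.  -35.   39. -113.   11.] err0.0000 margin 22.9 dq 40.0 tcp [ 0.448 -0.039  0.418] linkz [0.76 0.38 0.45] [ 95.1 -10.   -5.9]
roll120 [  50.   20.  -35.   39. -113.   51.] err0.0000 margin 22.9 dq 40.0 tcp [ 0.448 -0.039  0.418] linkz [0.76 0.38 
[... 1835 characters left out ...]
-2.1]
roll165 [  50.   20.  -35.   39. -113.   96.] err0.0000 margin 22.9 dq 45.0 tcp [ 0.448 -0.039  0.418] linkz [0.76 0.38 0.45] [108.7  74.2  13. ]
back [  50.   20.  -35.   39. -113.  -69.] err0.0000 margin 22.9 dq 165.0 tcp [ 0.448 -0.039  0.418] linkz [0.76 0.38 0.45] [-180.  -85.  -95.]
pp [  69.   36.   -9.   36. -102.  -63.] err0.0000 margin 49.7 dq 27.0 tcp [0.525 0.326 0.282] linkz [0.69 0.36 0.44] [180.  -65.  -72.5]
pp2 [ 69.  44. -13.  35. -92. -70.] err0.0000 margin 45.2 dq 10.0 tcp [0.525 0.326 0.142] linkz [0.63 0.24 0.3 ] [180.  -65.  -72.5]
place [ 69.  48. -14.  35. -88. -73.] err0.0000 margin 44.3 dq 4.0 tcp [0.525 0.326 0.082] linkz [0.6  0.19 0.24] [180.  -65.  -72.5]
```

```bash
cat >> kin.py <<'E'
def rows(s,g,R,n):
    "delta per row from measured state s to grasp pt g,R"
    x=np.array(g)+R[:,2]*.0188;R0=Ro.from_euler("xyz",s["eef_rot"],degrees=True).as_matrix()
    w=Ro.from_matrix(R@R0.T).as_rotvec();d=x-s["tcp_pos"]
    print("shift",d.round(4),"%.0fmm"%(1e3*np.linalg.norm(d)),"rot",w.round(3),"%.1fdeg"%np.degrees(np.linalg.norm(w)),"| per row n=%d"%n,(d/n).round(4),(w/n).round(4))
E
python3 - <<'E'
from h import *
from kin import *
im=cv2.imread("pics/w2.png");cv2.imwrite("pics/w2c.png",cv2.resize(im[120:215,300:400],None,fx=6,fy=6,interpolation=cv2.INTER_CUBIC))
s={k:np.array(v) for k,v in json.loads(open("log.jsonl").readlines()[-1]).items()}
print(wproj(s,[[.489,-.2125,.15],[.489,-.2125,0],[.489,-.2125,.13]]))
R=Rt(25,-72.5);E=np.array([.5203,.3418,.09])
q,_=ik(E+R[:,2]*.0188,R,np.array([69,48,-14,35,-88,-73.]));print("place links",links(q).round(3).tolist())
R=Rt(25,-115);q,_=ik(np.array([.489,-.2125,.085])+R[:,2]*.0188,R,np.array([21,40,-37,41,-75,-80.]));print("pick links",links(q).round(3).tolist())
d=rz(-115)@[1,0,0];rows(s,np.array([.489,-.2125,.085])-d*.11+[0,0,.12],R,10)
E
```

```text
[[347.91651301 146.15185595]
 [343.38008246 191.77248139]
 [347.15674691 153.79244575]]
place links [[0.0, 0.0, 0.199], [0.162, 0.417, 0.601], [0.24, 0.62, 0.191], [0.422, 0.652, 0.242]]
pick links [[0.0, -0.0, 0.199], [0.362, 0.137, 0.659], [0.461, 0.175, 0.208], [0.627, 0.083, 0.237]]
shift [ 0.0505 -0.124  -0.2126] 251mm rot [-0.619  0.105 -0.609] 50.1deg | per row n=10 [ 0.005  -0.0124 -0.0213] [-0.0619  0.0105 -0.0609]
```

View pics/w2c.png

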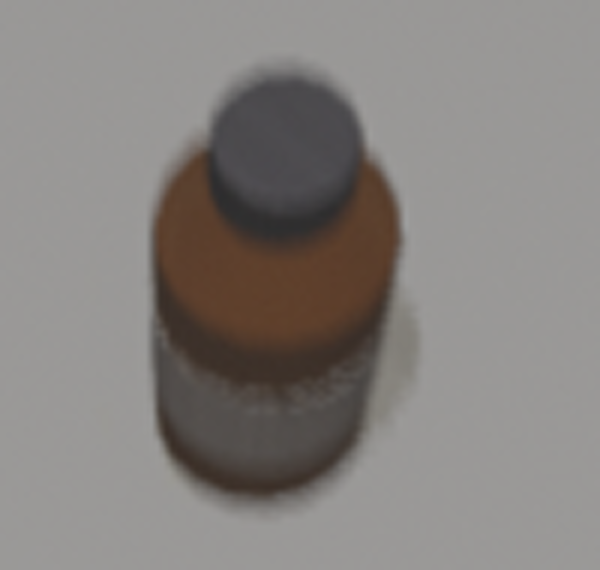

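```bash
cat > clr.py <<'E'
from kin import *
# vertical obstacles: x,y,top,radius
OB=dict(spare=(.5745,.170,.155,.027),h1=(.547,.256,.207,.012),h2=(.558,.223,.207,.012),h3=(.5365,.289,.207,.012),lids=(.548,-.006,.045,.04),cups=(.74,.064,.1,.045),jar=(.748,-.13,.085,.036),carton=(.721,-.273,.09,.05),mug=(.716,.248,.09,.045))
def clr(q,tool,skip=()):
    L=links(q);segs=[("fore",L[1],L[2]),("wr",L[2],L[3]),("tool",L[3],L[3]+(tool-L[3])*.75)]
    out=[]
    for n,a,b in segs:
        t=np.linspace(0,1,60)[:,None];p=a+(b-a)*t
        for o,(x,y,z,rad) in OB.items():
            if o in skip:continue
            h=np.maximum(np.hypot(p[:,0]-x,p[:,1]-y)-rad,0);v=np.maximum(p[:,2]-z,0);out.append((np.hypot(h,v).min(),n,o))
        out.append((p[:,2].min(),n,"table"))
    return sorted(out)[:5]
if __name__=="__main__":
  q0=np.array([21,40,-37,41,-75,-80.])
  B=np.array([.49,-.214,.085]);E=np.array([.5203,.3418,.09])
  for e in(25,32):
   for y in(-105,-115,-125,-135,-145,-155,-165,-180):
    R=Rt(e,y);x=B+R[:,2]*.0188;q,c=ik(x,R,q0);print(e,y,c<1e-4,q.round(0),[(round(a,3),b,o) for a,b,o in clr(q,x)][:4])
  R=Rt(25,-72.5);x=E+R[:,2]*.0188;q,c=ik(x,R,np.array([69,48,-14,35,-88,-73.]));print(clr(q,x)[:4])
E
python3 clr.py
```

```text
25 -105 True [ 22.  37. -45.  51. -70. -84.] [(np.float64(0.088), 'wr', 'spare'), (np.float64(0.092), 'tool', 'spare'), (np.float64(0.103), 'wr', 'h2'), (np.float64(0.111), 'tool', 'lids')]
25 -115 True [ 21.  40. -37.  41. -75. -80.] [(np.float64(0.071), 'wr', 'spare'), (np.float64(0.079), 'wr', 'h2'), (np.float64(0.096), 'fore', 'h2'), (np.float64(0.101), 'fore', 'spare')]
25 -125 True [ 18.  43. -28.  33. -81. -79.] [(np.float64(0.044), 'fore', 'h2'), (np.float64(0.044), 'wr', 'h2'), (np.float64(0.05), 'wr', 'spare'), (np.float64(0.05), 'fore', 'spare')]
25 -135 True [ 15.  45. -20.  27. -87. -78.] [(np.float64(0.046), 'fore', 'spare'), (np.float64(0.046), 'wr', 'spare'), (np.float64(0.061), 'fore', 'h2'), (np.float64(0.063), 'wr', 'h2')]
25 -145 True [ 12.  48. -12.  21. -93. -79.] [(np.float64(0.082), 'fore', 'spare'), (np.float64(0.082), 'wr', 'spare'), (np.float64(0.112), 'wr', 'cups'), (np.float64(0.112), 'tool', 'jar')]
25 -155 True [  8.  50.  -5.  16. -99. -80.] [(np.float64(0.102), 'tool', 'jar'), (np.float64(0.107), 'fore', 'cups'), (np.float64(0.107), 'wr', 'cups'), (np
[... 1466 characters left out ...]
oat64(0.126), 'tool', 'jar'), (np.float64(0.134), 'tool', 'carton'), (np.float64(0.146), 'fore', 'cups')]
32 -165 True [  4.  48.  -1.   9. -98. -83.] [(np.float64(0.118), 'tool', 'carton'), (np.float64(0.125), 'tool', 'jar'), (np.float64(0.125), 'tool', 'table'), (np.float64(0.155), 'fore', 'cups')]
32 -180 True [  -2.   50.    7.    1. -105.  -89.] [(np.float64(0.101), 'tool', 'carton'), (np.float64(0.125), 'tool', 'table'), (np.float64(0.136), 'tool', 'jar'), (np.float64(0.182), 'fore', 'cups')]
[(np.float64(0.11184516946680902), 'tool', 'h3'), (np.float64(0.1219965133067304), 'tool', 'table'), (np.float64(0.1464748603033307), 'tool', 'h1'), (np.float64(0.1812550650021554), 'tool', 'h2')]
```

```bash
python3 - <<'E'
from h import *
from kin import *
from clr import clr
s=log();R=Rt(32,-105);B=np.array([.49,-.214,.08]);q=s["joints"]
for k in(.14,.07,0):
    x=B-R[:,2]*k+R[:,2]*.0188;q,c=ik(x,R,q);print(k,c<1e-4,q.round(0),[(round(a,3),b,o) for a,b,o in clr(q,x)][:3])
rows(s,B-R[:,2]*.14,R,10);print(R[:,2])
E
```

```text
2.67 tcp [ 0.4775 -0.0032  0.4075] rpy [-178.44  -30.24  -80.08] q [ 44.3  -2.7 -20.8  25.5 -88.9 -38.4] F [-1.7  1.6 -3.8] M [ 2.26  0.59 -0.06] w 0.0877
0.14 True [ 32.  31. -34.  36. -78. -73.] [(np.float64(0.115), 'wr', 'h1'), (np.float64(0.118), 'wr', 'h2'), (np.float64(0.118), 'wr', 'h3')]
0.07 True [ 27.  32. -40.  42. -71. -76.] [(np.float64(0.103), 'wr', 'h2'), (np.float64(0.117), 'wr', 'h1'), (np.float64(0.124), 'tool', 'lids')]
0 True [ 20.  34. -46.  50. -64. -81.] [(np.float64(0.12), 'tool', 'table'), (np.float64(0.123), 'tool', 'lids'), (np.float64(0.125), 'wr', 'spare')]
shift [ 0.0392 -0.1115 -0.2633] 289mm rot [-0.487  0.042 -0.446] 37.9deg | per row n=10 [ 0.0039 -0.0111 -0.0263] [-0.0487  0.0042 -0.0446]
[-0.219491   -0.81915156 -0.52991926]
```

Call:
carry_out([
  [0.004,-0.011,-0.026,-0.049,0.004,-0.045],
  [0.004,-0.011,-0.026,-0.049,0.004,-0.045],
  [0.004,-0.011,-0.026,-0.049,0.004,-0.045],
  [0.004,-0.011,-0.026,-0.049,0.004,-0.045],
  [0.004,-0.011,-0.026,-0.049,0.004,-0.045],
  [0.004,-0.011,-0.026,-0.049,0.004,-0.045],
  [0.004,-0.011,-0.026,-0.049,0.004,-0.045],
  [0.004,-0.011,-0.026,-0.049,0.004,-0.045],
  [0.004,-0.011,-0.026,-0.049,0.004,-0.045],
  [0.004,-0.011,-0.026,-0.049,0.004,-0.045],
  [0,0,0,0,0,0],
])

```text
time_s: 3.58
tcp_pos: [0.5176, -0.1148, 0.1356]
eef_rot: [-179.2, -59.5, -106.0]
contact_force: [-1.1, 0.2, -1.2]
gripper_width: 0.0875
```

```bash
python3 - <<'E'
from h import *
from kin import *
s=log();im=r.capture('wrist');cv2.imwrite('pics/w3.png',im[:,:,::-1])
R=Rt(32,-105);B=np.array([.49,-.214,.08]);rows(s,B,R,6)
print(wproj(s,[[.49,-.214,.15],[.49,-.214,0]]))
im=r.capture('scene');cv2.imwrite('pics/s3.png',im[:,:,::-1])
E
```

```text
3.58 tcp [ 0.5176 -0.1148  0.1356] rpy [-179.17  -59.54 -106.  ] q [ 32.4  32.6 -33.6  36.6 -78.  -74.3] F [-1.1  0.2 -1.2] M [ 2.98 -0.81 -0.1 ] w 0.0875
shift [-0.0317 -0.1146 -0.0656] 136mm rot [0.028 0.    0.005] 1.6deg | per row n=6 [-0.0053 -0.0191 -0.0109] [0.0047 0.     0.0008]
[[320.9012019  141.07105089]
 [321.09113117 294.75177819]]
```

View pics/w3.png

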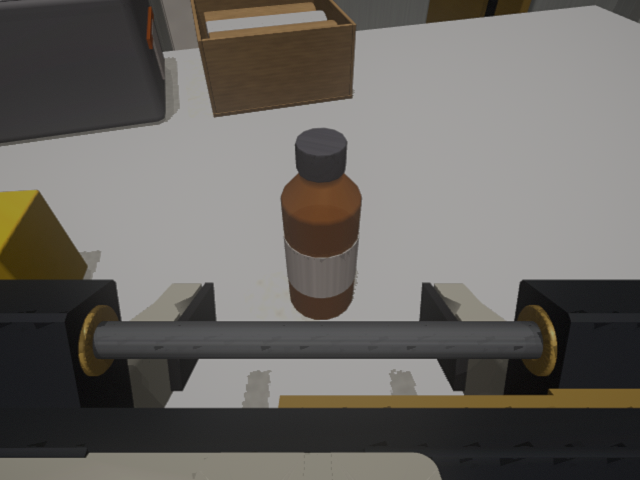

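View pics/s3.png

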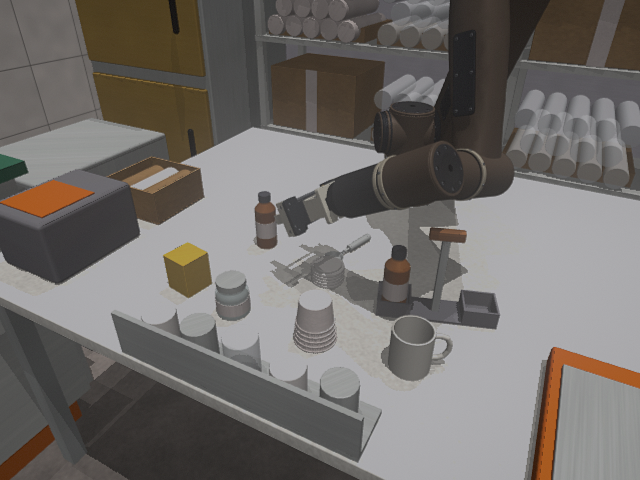

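The wrist view has the bottle centred between the fingers, cap top at (321,140) against a predicted (321,141). In the scene view the arm is clear of the handle, so I'll advance.

Call:
carry_out([
  [-0.005,-0.019,-0.011,0.005,0,0],
  [-0.005,-0.019,-0.011,0.005,0,0],
  [-0.005,-0.019,-0.011,0.005,0,0],
  [-0.005,-0.019,-0.011,0.005,0,0],
  [-0.005,-0.019,-0.011,0.005,0,0],
  [-0.003,-0.01,-0.006,0.002,0,0],
  [0,0,0,0,0,0],
  [0,0,0,0,0,0],
])

```text
time_s: 4.35
tcp_pos: [0.4984, -0.2139, 0.0964]
eef_rot: [-176.3, -55.7, -107.2]
contact_force: [-0.2, -0.1, 0.2]
gripper_width: 0.0875
```

```bash
python3 - <<'E'
from h import *
from kin import *
s=log();im=r.capture('wrist');cv2.imwrite('pics/w4.png',im[:,:,::-1])
R=Rt(32,-105);B=np.array([.49,-.214,.08]);rows(s,B,R,1)
R0=Ro.from_euler("xyz",s["eef_rot"],degrees=True).as_matrix();print("grasp pt",s["tcp_pos"]-R0[:,2]*.0188,"jaw axis",R0[:,1])
print(wproj(s,[[.49,-.214,.15]]))
E
```

```text
4.35 tcp [ 0.4984 -0.2139  0.0964] rpy [-176.28  -55.66 -107.23] q [ 21.8  30.  -44.9  48.6 -65.  -78.9] F [-0.2 -0.1  0.2] M [ 2.76 -0.66 -0.02] w 0.0875
shift [-0.0126 -0.0155 -0.0263] 33mm rot [-0.029  0.045 -0.015] 3.2deg | per row n=1 [-0.0126 -0.0155 -0.0263] [-0.0294  0.0454 -0.0154]
grasp pt [ 0.50185149 -0.19871619  0.10696623] jaw axis [-0.96896182  0.24449213 -0.03655932]
[[341.27111068 210.86887552]]
```

View pics/w4.png

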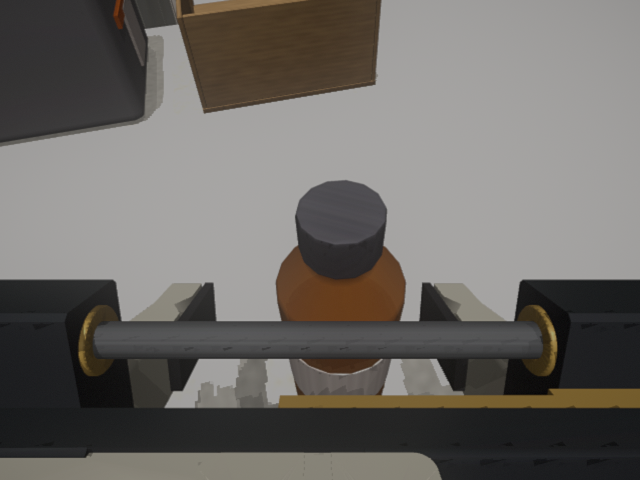

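The move drifted by about 33 mm. I'll make the remaining correction.

Call:
carry_out([
  [-0.006,-0.006,-0.013,-0.015,0.023,-0.008],
  [-0.006,-0.006,-0.013,-0.015,0.023,-0.008],
  [0,-0.003,0,0,0,0],
  [0,0,0,0,0,0],
])

```text
time_s: 4.73
tcp_pos: [0.4902, -0.2258, 0.073]
eef_rot: [-179.3, -57.8, -105.4]
contact_force: [0.2, 0.4, -0.0]
gripper_width: 0.0877
```

```bash
python3 - <<'E'
from h import *
from kin import *
s=log()
R=Rt(32,-105);B=np.array([.49,-.214,.08]);rows(s,B,R,1)
R0=Ro.from_euler("xyz",s["eef_rot"],degrees=True).as_matrix();print("grasp pt",s["tcp_pos"]-R0[:,2]*.0188,"jaw axis",R0[:,1],"qd",s["qd"].round(1))
E
```

```text
4.73 tcp [ 0.4902 -0.2258  0.073 ] rpy [-179.26  -57.81 -105.4 ] q [ 20.7  33.3 -45.7  49.9 -64.6 -80.5] F [ 0.2  0.4 -0. ] M [ 2.82 -0.79 -0.01] w 0.0877
shift [-0.0043 -0.0036 -0.0029] 6mm rot [-0.001  0.007 -0.004] 0.5deg | per row n=1 [-0.0043 -0.0036 -0.0029] [-0.0013  0.0075 -0.0039]
grasp pt [ 0.49419302 -0.21039311  0.08299894] jaw axis [-0.96690514  0.25504271 -0.00690378] qd [ 0.8  2.   0.1 -0.4  0.3 -0.3]
```

Call:
carry_out([
  [-0.004,-0.004,-0.002,0,0.005,0],
  [0,0,0,0,0,0],
])

```text
time_s: 4.9
tcp_pos: [0.4862, -0.2297, 0.0703]
eef_rot: [-179.9, -57.9, -104.8]
contact_force: [0.1, -0.8, 0.0]
gripper_width: 0.0876
```

```bash
python3 - <<'E'
from h import *
from kin import *
s=log()
R=Rt(32,-105);B=np.array([.49,-.214,.08]);rows(s,B,R,1)
E
```

```text
4.9 tcp [ 0.4862 -0.2297  0.0703] rpy [-179.94  -57.94 -104.77] q [ 20.4  33.5 -46.2  50.4 -64.2 -80.7] F [ 0.1 -0.8  0. ] M [ 2.74 -0.77 -0.07] w 0.0876
shift [-0.0003  0.0003 -0.0003] 1mm rot [-0.001  0.001 -0.005] 0.3deg | per row n=1 [-0.0003  0.0003 -0.0003] [-0.0009  0.0008 -0.0048]
```

On target. I'll close with about 30 N.

Call:
carry_out([
  [0,0,0,0,0,0],
  [0,0,0,0,0,0],
  [0,0,0,0,0,0],
  [0,0,0,0,0,0],
  [0,0,0,0,0,0],
  [0,0,0,0,0,0],
  [0,0,0,0,0,0],
  [0,0,0,0,0,0],
  [0,0,0,0,0,0],
], fingers=1, force=30)

```text
time_s: 5.65
tcp_pos: [0.4865, -0.2295, 0.0707]
eef_rot: [-179.9, -57.9, -104.8]
contact_force: [1.1, -0.5, -0.2]
gripper_width: 0.0534
```

```bash
python3 - <<'E'
from h import *
from kin import *
s=log();R=Rt(32,-105);B=np.array([.49,-.214,.08]);rows(s,B,R,1)
A=Rt(5,-95);g=[.45,-.02,.42];rows(s,g,A,12)
im=r.capture('wrist');cv2.imwrite('pics/w5.png',im[:,:,::-1])
E
```

```text
5.65 tcp [ 0.4865 -0.2295  0.0707] rpy [-179.88  -57.9  -104.81] q [ 20.4  33.4 -46.2  50.4 -64.2 -80.7] F [ 1.1 -0.5 -0.2] M [ 2.83 -0.81 -0.05] w 0.0534
shift [-0.0006  0.0001 -0.0007] 1mm rot [-0.001  0.002 -0.005] 0.3deg | per row n=1 [-0.0006  0.0001 -0.0007] [-0.0014  0.0015 -0.0051]
shift [-0.0381  0.1908  0.3477] 398mm rot [-0.466  0.082  0.166] 28.7deg | per row n=12 [-0.0032  0.0159  0.029 ] [-0.0389  0.0068  0.0138]
```

View pics/w5.png

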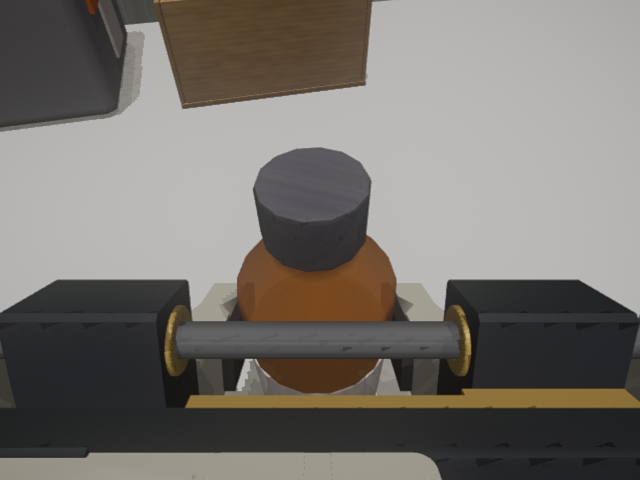

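The bottle is gripped at 53 mm and its cap is centred at (312,190). I'll lift straight up, then move to the mid-air pose.

Call:
carry_out([
  [0,0,0.015,0,0,0],
  [0,0,0.03,0,0,0],
  [0,0,0.03,0,0,0],
  [0,0,0.03,0,0,0],
  [-0.003,0.01,0.03,0,0,0],
  [-0.004,0.022,0.025,-0.06,0.01,0.02],
  [-0.004,0.022,0.025,-0.06,0.01,0.02],
  [-0.004,0.022,0.025,-0.06,0.01,0.02],
  [-0.004,0.022,0.025,-0.06,0.01,0.02],
  [-0.004,0.022,0.025,-0.06,0.01,0.02],
  [-0.004,0.022,0.025,-0.06,0.01,0.02],
  [-0.004,0.022,0.025,-0.06,0.01,0.02],
])

```text
time_s: 6.7
tcp_pos: [0.4481, -0.0626, 0.3889]
eef_rot: [-176.4, -82.6, -100.5]
contact_force: [0.5, -0.2, -2.4]
gripper_width: 0.0536
```

```bash
python3 - <<'E'
from h import *
from kin import *
s=log()
A=Rt(5,-95);g=[.45,-.02,.42];rows(s,g,A,2)
R0=Ro.from_euler("xyz",s["eef_rot"],degrees=True).as_matrix();print("toolz",R0[:,2])
im=r.capture('wrist');cv2.imwrite('pics/w6.png',im[:,:,::-1])
im=r.capture('scene');cv2.imwrite('pics/s6.png',im[:,:,::-1])
E
```

```text
6.7 tcp [ 0.4481 -0.0626  0.3889] rpy [-176.38  -82.63 -100.47] q [  47.2   20.5  -36.6   38.1 -109.2  -70.7] F [ 0.5 -0.2 -2.4] M [ 4.04 -0.56  0.14] w 0.0536
shift [0.0003 0.0239 0.0295] 38mm rot [-0.04   0.012  0.033] 3.0deg | per row n=2 [0.0001 0.012  0.0147] [-0.02    0.0062  0.0163]
toolz [-0.11780792 -0.98475185 -0.12800429]
```

View pics/w6.png

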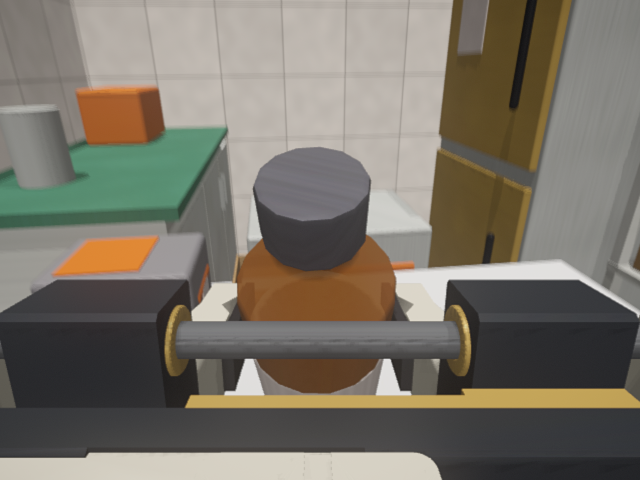

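View pics/s6.png

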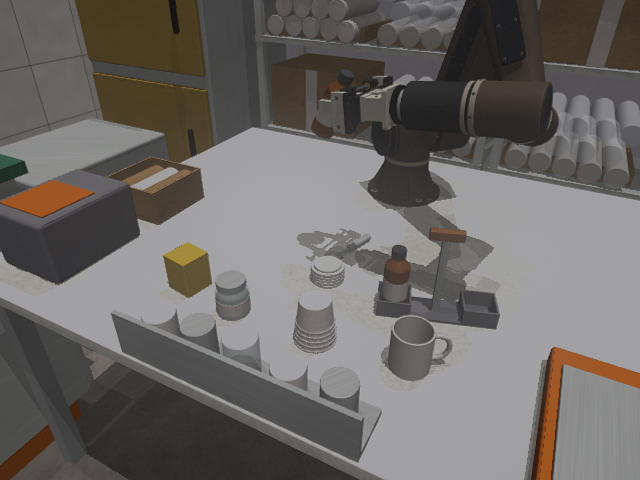

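There was no slip: the cap is at the same pixels in the wrist view, (312,190). Now I roll about the tool axis to turn the bottle over.

Call:
carry_out([
  [0,0.002,0.004,0.013,0.119,0.014],
  [0,0.002,0.004,0.013,0.119,0.014],
  [0,0.002,0.004,0.013,0.119,0.014],
  [0,0.002,0.004,0.013,0.119,0.014],
  [0,0.002,0.004,0.013,0.119,0.014],
  [0,0.002,0.004,0.013,0.119,0.014],
  [0,0.002,0.004,0.013,0.119,0.014],
  [0,0,0.002,0.013,0.119,0.014],
  [0,0,0.001,0.013,0.119,0.014],
  [0,0,0.001,0.013,0.119,0.014],
  [0,0,0.001,0.013,0.119,0.014],
  [0,0,0.001,0.013,0.119,0.014],
])

```text
time_s: 7.8
tcp_pos: [0.4479, -0.0489, 0.4167]
eef_rot: [97.0, -4.6, -8.2]
contact_force: [-0.4, 0.4, -1.2]
gripper_width: 0.0532
```

```bash
python3 - <<'E'
from h import *
from kin import *
s=log()
R0=Ro.from_euler("xyz",s["eef_rot"],degrees=True).as_matrix();print("toolz",R0[:,2])
G=Rt(32,-104.8).T@[0,0,1];u=R0@G;print("cap dir",u,"below",-np.degrees(np.arcsin(u[2])))
E
```

```text
7.8 tcp [ 0.4479 -0.0489  0.4167] rpy [96.99 -4.62 -8.17] q [  47.8   19.7  -33.7   37.7 -112.9   16.9] F [-0.4  0.4 -1.2] M [ 4.05 -0.58  0.02] w 0.0532
toolz [-0.13143003 -0.98386896 -0.12135908]
cap dir [0.90635001 0.40117384 0.13262432] below -7.621268439238233
```

Call:
carry_out([
  [0,0,0.001,0.016,0.118,0.014],
  [0,0,0.001,0.016,0.118,0.014],
  [0,0,0.001,0.016,0.118,0.014],
  [0,0,0.001,0.016,0.118,0.014],
  [0,0,0.001,0.016,0.118,0.014],
  [0,0,0.001,0.016,0.118,0.014],
  [0,0,0.001,0.016,0.118,0.014],
  [0,0,0.001,0.016,0.118,0.014],
  [0,0,0.001,0.016,0.118,0.014],
  [0,0,0.001,0.016,0.118,0.014],
  [0,0,0.001,0.016,0.118,0.014],
  [0,0,0.001,0.008,0.06,0.007],
])

```text
time_s: 8.8
tcp_pos: [0.446, -0.0552, 0.4206]
eef_rot: [121.4, 76.2, 21.9]
contact_force: [0.2, 0.3, -1.8]
gripper_width: 0.0535
```

Call:
carry_out([
  [0,0,0,0,0,0],
  [0,0,0,0,0,0],
  [0,0,0,0,0,0],
  [0,0,0,0,0,0],
  [0,0,0,0,0,0],
  [0,0,0,0,0,0],
  [0,0,0,0,0,0],
  [0,0,0,0,0,0],
  [0,0,0,0,0,0],
  [0,0,0,0,0,0],
])

```text
time_s: 9.63
tcp_pos: [0.4455, -0.0566, 0.4186]
eef_rot: [121.4, 75.9, 21.7]
contact_force: [-0.6, -0.7, -2.4]
gripper_width: 0.0537
```

```bash
python3 - <<'E'
from h import *
from kin import *
s=log()
R0=Ro.from_euler("xyz",s["eef_rot"],degrees=True).as_matrix();print("toolz",R0[:,2])
G=Rt(32,-104.8).T@[0,0,1];u=R0@G;print("cap dir",u,"below",-np.degrees(np.arcsin(u[2])))
im=r.capture('wrist');cv2.imwrite('pics/w7.png',im[:,:,::-1])
im=r.capture('scene');cv2.imwrite('pics/s7.png',im[:,:,::-1])
E
```

```text
9.63 tcp [ 0.4455 -0.0566  0.4186] rpy [121.4   75.91  21.71] q [  46.8   19.5  -33.4   37.4 -113.2   99.6] F [-0.6 -0.7 -2.4] M [ 3.98 -0.8   0.03] w 0.0537
toolz [-0.15362885 -0.97995048 -0.12686699]
cap dir [ 0.27327099  0.5957018  -0.75528957] below 49.05067778365738
```

View pics/w7.png

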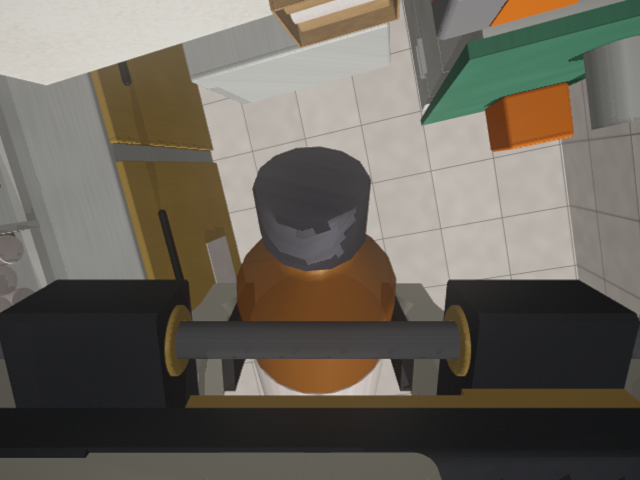

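View pics/s7.png

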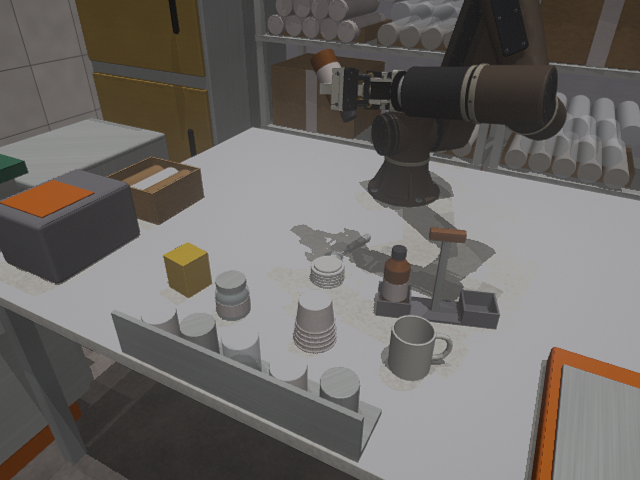

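The bottle is inverted: cap 49° below level, grip unchanged, held for more than 0.8 s. Rolling back.

Call:
carry_out([
  [0,0.001,0.001,-0.018,-0.118,-0.015],
  [0,0.001,0.001,-0.018,-0.118,-0.015],
  [0,0.001,0.001,-0.018,-0.118,-0.015],
  [0,0.001,0.001,-0.018,-0.118,-0.015],
  [0,0.001,0.001,-0.018,-0.118,-0.015],
  [0,0.001,0.001,-0.018,-0.118,-0.015],
  [0,0.001,0.001,-0.018,-0.118,-0.015],
  [0,0.001,0.001,-0.018,-0.118,-0.015],
  [0,0.001,0.001,-0.018,-0.118,-0.015],
  [0,0.001,0.001,-0.018,-0.118,-0.015],
  [0,0.001,0.001,-0.018,-0.118,-0.015],
  [0,0.001,0.001,-0.018,-0.118,-0.015],
])

```text
time_s: 10.73
tcp_pos: [0.4454, -0.0441, 0.431]
eef_rot: [97.5, -7.7, -9.6]
contact_force: [-0.3, -0.5, -2.2]
gripper_width: 0.0535
```

Call:
carry_out([
  [0,0.001,0.001,-0.018,-0.118,-0.015],
  [0,0.001,0.001,-0.018,-0.118,-0.015],
  [0,0.001,0.001,-0.018,-0.118,-0.015],
  [0,0.001,0.001,-0.018,-0.118,-0.015],
  [0,0.001,0.001,-0.018,-0.118,-0.015],
  [0,0.001,0.001,-0.018,-0.118,-0.015],
  [0,0.001,0.001,-0.018,-0.118,-0.015],
  [0,0.001,0.001,-0.018,-0.118,-0.015],
  [0,0.001,0.001,-0.018,-0.118,-0.015],
  [0,0.001,0.001,-0.018,-0.118,-0.015],
  [0,0.001,0.001,-0.018,-0.118,-0.015],
  [0,0.001,0.001,-0.015,-0.1,-0.013],
])

```text
time_s: 11.73
tcp_pos: [0.4452, -0.0315, 0.4436]
eef_rot: [-158.7, -82.4, -119.9]
contact_force: [0.0, 0.4, -2.3]
gripper_width: 0.0532
```

```bash
python3 - <<'E'
from h import *
from kin import *
from clr import clr
s=log();E=np.array([.5203,.3418,.085])
R=Rt(32,-72.5);rows(s,E+[0,0,.2],R,12)
q=s["joints"]
for k in(.2,.1,.06,0):
    x=E+R[:,2]*.0188+[0,0,k];q,c=ik(x,R,q);print(k,c<1e-4,q.round(0),[(round(a,3),b,o) for a,b,o in clr(q,x)][:3])
E
```

```text
11.73 tcp [ 0.4452 -0.0315  0.4436] rpy [-158.71  -82.38 -119.89] q [  48.9   19.   -30.4   36.9 -116.7  -69.6] F [ 0.   0.4 -2.3] M [ 4.07 -0.68  0.06] w 0.0532
shift [ 0.0799  0.3581 -0.1686] 404mm rot [0.434 0.081 0.461] 36.6deg | per row n=12 [ 0.0067  0.0298 -0.014 ] [0.0361 0.0068 0.0385]
0.2 True [ 68.  33.  -8.  33. -98. -61.] [(np.float64(0.16), 'tool', 'h3'), (np.float64(0.185), 'tool', 'h1'), (np.float64(0.213), 'tool', 'h2')]
0.1 True [ 68.  38. -12.  33. -90. -66.] [(np.float64(0.109), 'tool', 'h3'), (np.float64(0.143), 'tool', 'h1'), (np.float64(0.178), 'tool', 'h2')]
0.06 True [ 68.  41. -14.  33. -87. -68.] [(np.float64(0.107), 'tool', 'h3'), (np.float64(0.142), 'tool', 'h1'), (np.float64(0.177), 'tool', 'h2')]
0 True [ 68.  45. -15.  33. -82. -71.] [(np.float64(0.107), 'tool', 'h3'), (np.float64(0.125), 'tool', 'table'), (np.float64(0.142), 'tool', 'h1')]
```

Call:
carry_out([
  [0.007,0.03,0,0.036,0.007,0.038],
  [0.007,0.03,0,0.036,0.007,0.038],
  [0.007,0.03,0,0.036,0.007,0.038],
  [0.007,0.03,0,0.036,0.007,0.038],
  [0.007,0.03,0,0.036,0.007,0.038],
  [0.007,0.03,0,0.036,0.007,0.038],
  [0.007,0.03,0,0.036,0.007,0.038],
  [0.007,0.03,0,0.036,0.007,0.038],
  [0.007,0.03,0,0.036,0.007,0.038],
  [0.007,0.03,0,0.036,0.007,0.038],
  [0.007,0.03,0,0.036,0.007,0.038],
  [0.007,0.03,0,0.036,0.007,0.038],
])

```text
time_s: 12.73
tcp_pos: [0.528, 0.34, 0.4422]
eef_rot: [179.4, -57.4, -71.6]
contact_force: [0.4, -0.2, -1.7]
gripper_width: 0.0537
```

```bash
python3 - <<'E'
from h import *
from kin import *
s=log();E=np.array([.5203,.3418,.085])
R=Rt(32,-72.5);rows(s,E+[0,0,.1],R,8)
im=r.capture('wrist');cv2.imwrite('pics/w8.png',im[:,:,::-1])
E
```

```text
12.73 tcp [0.528  0.34   0.4422] rpy [179.39 -57.39 -71.6 ] q [  67.8   28.7    5.4   35.8 -112.3  -50. ] F [ 0.4 -0.2 -1.7] M [3.26 1.02 0.1 ] w 0.0537
shift [-0.0029 -0.0134 -0.2672] 268mm rot [-0.008 -0.009 -0.007] 0.8deg | per row n=8 [-0.0004 -0.0017 -0.0334] [-0.0011 -0.0011 -0.0008]
```

View pics/w8.png

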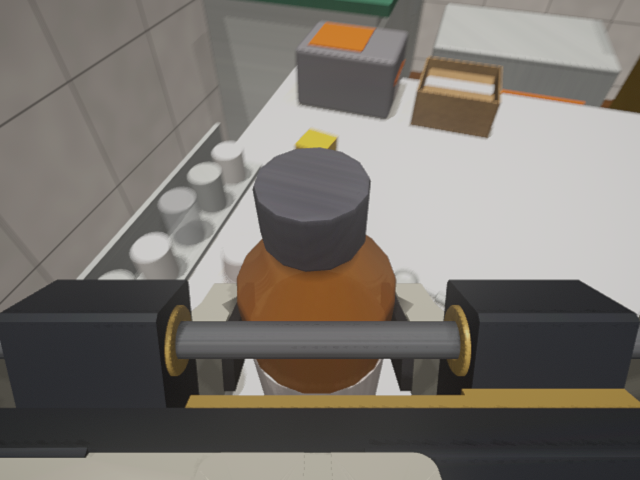

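Call:
carry_out([
  [0,-0.003,-0.03,-0.001,-0.001,0],
  [0,-0.003,-0.03,-0.001,-0.001,0],
  [0,-0.003,-0.03,-0.001,-0.001,0],
  [0,-0.003,-0.03,-0.001,-0.001,0],
  [-0.001,-0.001,-0.03,-0.001,-0.001,0],
  [-0.001,0,-0.03,-0.001,-0.001,0],
  [-0.001,0,-0.03,-0.001,-0.001,0],
  [0,0,-0.03,0,0,0],
  [0,0,-0.012,0,0,0],
  [0,0,0,0,0,0],
])

```text
time_s: 13.62
tcp_pos: [0.5236, 0.3318, 0.1803]
eef_rot: [-179.5, -57.7, -72.0]
contact_force: [-0.3, 0.4, -1.6]
gripper_width: 0.0533
```

```bash
python3 - <<'E'
from h import *
from kin import *
s=log();E=np.array([.5203,.3418,.085])
R=Rt(32,-72.5);rows(s,E,R,8)
im=r.capture('scene');cv2.imwrite('pics/s9.png',cv2.resize(im[150:350,350:600,::-1],None,fx=3,fy=3,interpolation=cv2.INTER_CUBIC))
im=r.capture('top');cv2.imwrite('pics/t9.png',cv2.resize(im[200:350,80:290,::-1],None,fx=3.5,fy=3.5,interpolation=cv2.INTER_CUBIC))
R0=Ro.from_euler("xyz",s["eef_rot"],degrees=True).as_matrix();G=Rt(32,-104.8).T@[0,0,1];u=R0@G
g=s["tcp_pos"]-R0[:,2]*.0188;print("u",u,"g",g,"foot est",g-.08*u)
print("scene foot/cap",proj("scene",[g-.08*u,g+.07*u]),"top",proj("top",[g-.08*u,g+.07*u]))
E
```

```text
13.62 tcp [0.5236 0.3318 0.1803] rpy [-179.54  -57.68  -72.05] q [ 68.6  37.9 -12.5  32.8 -90.1 -66.2] F [-0.3  0.4 -1.6] M [ 3.27  0.99 -0.04] w 0.0533
shift [ 0.0015 -0.0052 -0.1053] 105mm rot [-0.007  0.002 -0.015] 0.9deg | per row n=8 [ 0.0002 -0.0007 -0.0132] [-0.0008  0.0003 -0.0018]
u [-0.00227085 -0.00669677  0.999975  ] g [0.51853373 0.3468787  0.19037108] foot est [0.5187154  0.34741444 0.11037308]
scene foot/cap [[489.19385136 274.35020155]
 [504.42368231 209.42930819]] top [[133.7677571  282.30857732]
 [107.2276867  268.37315135]]
```

View pics/s9.png

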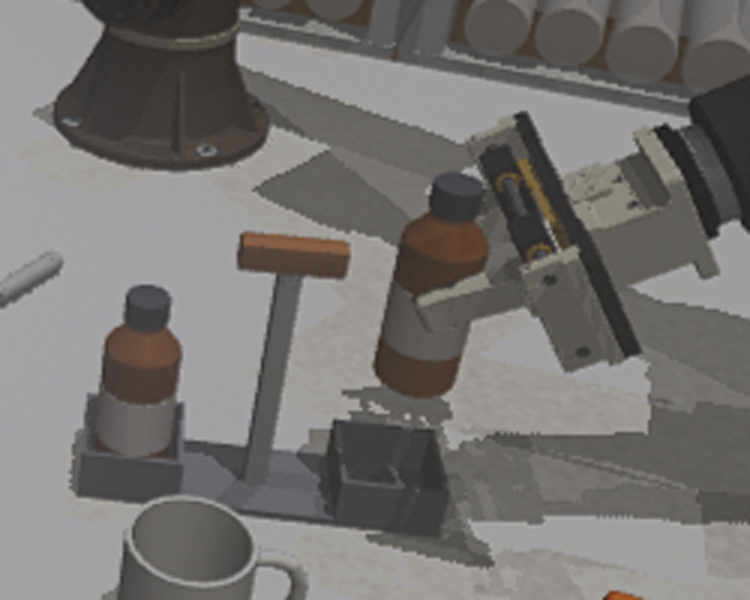

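View pics/t9.png

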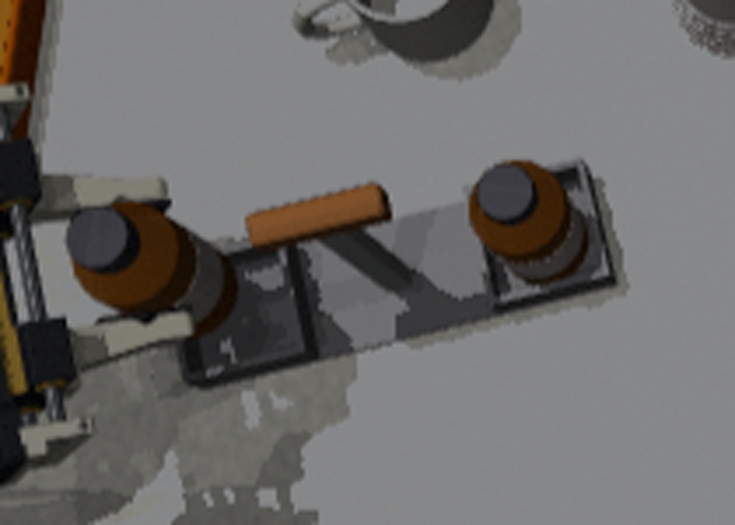

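The reprojected bottle agrees with both views to about 2 px: cap at (502,212) in scene and (109,269) in top. I'll correct sideways and go down to just above the rim.

Call:
carry_out([
  [0.001,-0.003,-0.015,-0.003,0,-0.005],
  [0.001,-0.003,-0.02,-0.003,0,-0.005],
  [0,0,-0.018,0,0,-0.003],
  [0,0,0,0,0,0],
  [0,0,0,0,0,0],
])

```text
time_s: 14.13
tcp_pos: [0.5279, 0.3285, 0.1306]
eef_rot: [-178.7, -57.5, -73.6]
contact_force: [0.5, 0.1, -1.6]
gripper_width: 0.053
```

```bash
python3 - <<'E'
from h import *
from kin import *
s=log();E=np.array([.5203,.3418,.085])
R=Rt(32,-72.5);rows(s,E,R,8)
im=r.capture('scene');cv2.imwrite('pics/s10.png',cv2.resize(im[200:350,400:600,::-1],None,fx=4,fy=4,interpolation=cv2.INTER_CUBIC))
E
```

```text
14.13 tcp [0.5279 0.3285 0.1306] rpy [-178.67  -57.52  -73.55] q [ 68.   41.  -13.9  33.  -86.1 -69.1] F [ 0.5  0.1 -1.6] M [3.19 0.99 0.02] w 0.053
shift [-0.0028 -0.0019 -0.0556] 56mm rot [-0.012  0.009 -0.001] 0.9deg | per row n=8 [-0.0004 -0.0002 -0.007 ] [-0.0015  0.0012 -0.0002]
```

View pics/s10.png

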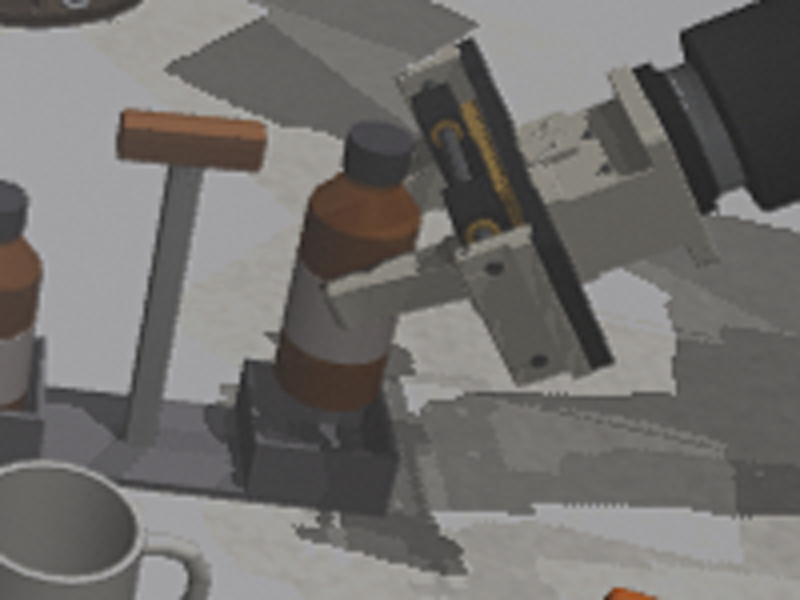

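Call:
carry_out([
  [-0.003,-0.001,-0.002,-0.01,0.008,0],
  [0,-0.001,-0.01,0,0,0],
  [0,0,-0.012,0,0,0],
  [0,0,0,0,0,0],
])

```text
time_s: 14.52
tcp_pos: [0.5247, 0.327, 0.1058]
eef_rot: [-179.7, -57.9, -72.6]
contact_force: [0.6, -0.3, -2.6]
gripper_width: 0.0534
```

```bash
python3 - <<'E'
from h import *
from kin import *
s=log();E=np.array([.5203,.3418,.085])
R=Rt(32,-72.5);rows(s,E,R,8)
E
```

```text
14.52 tcp [0.5247 0.327  0.1058] rpy [-179.74  -57.86  -72.63] q [ 68.1  42.7 -14.6  32.8 -84.5 -69.9] F [ 0.6 -0.3 -2.6] M [ 3.3   1.05 -0.06] w 0.0534
shift [ 0.0003 -0.0004 -0.0308] 31mm rot [-0.003  0.002 -0.002] 0.2deg | per row n=8 [ 0.     -0.0001 -0.0038] [-0.0004  0.0002 -0.0002]
```

Sideways error is under 1 mm. I'll go down 25 mm and then check the force.

Call:
carry_out([
  [0,0,-0.008,0,0,0],
  [0,0,-0.008,0,0,0],
  [0,0,-0.008,0,0,0],
  [0,0,0,0,0,0],
  [0,0,0,0,0,0],
])

```text
time_s: 14.93
tcp_pos: [0.5247, 0.327, 0.0784]
eef_rot: [-179.8, -57.9, -72.5]
contact_force: [0.0, 0.2, -1.3]
gripper_width: 0.0534
```

```bash
python3 - <<'E'
from h import *
from kin import *
s=log();E=np.array([.5203,.3418,.085])
R=Rt(32,-72.5);rows(s,E,R,1)
im=r.capture('scene');cv2.imwrite('pics/s11.png',cv2.resize(im[200:350,400:600,::-1],None,fx=4,fy=4,interpolation=cv2.INTER_CUBIC))
E
```

```text
14.93 tcp [0.5247 0.327  0.0784] rpy [-179.8   -57.91  -72.54] q [ 68.1  44.6 -15.2  33.  -82.5 -71.3] F [ 0.   0.2 -1.3] M [ 3.24  1.03 -0.  ] w 0.0534
shift [ 0.0004 -0.0005 -0.0033] 3mm rot [-0.002  0.001 -0.002] 0.2deg | per row n=1 [ 0.0004 -0.0005 -0.0033] [-0.002   0.0013 -0.0022]
```

View pics/s11.png

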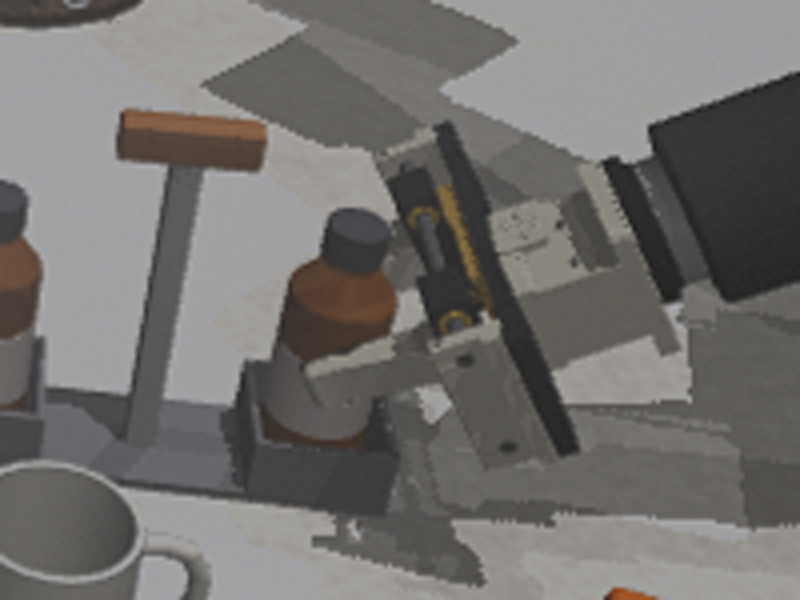

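The bottle is inside the well with its foot about 2–3 mm above the floor. Now the last bit, gently.

Call:
carry_out([
  [0,0,-0.002,0,0,0],
  [0,0,-0.001,0,0,0],
  [0,0,0,0,0,0],
])

```text
time_s: 15.23
tcp_pos: [0.5248, 0.3272, 0.0756]
eef_rot: [-179.7, -57.9, -72.6]
contact_force: [0.8, 0.5, -2.6]
gripper_width: 0.0534
```

```bash
python3 - <<'E'
from h import *
s=log()
E
```

```text
15.23 tcp [0.5248 0.3272 0.0756] rpy [-179.75  -57.89  -72.6 ] q [ 68.1  44.8 -15.2  33.  -82.3 -71.4] F [ 0.8  0.5 -2.6] M [3.29 1.03 0.03] w 0.0534
```

Call:
carry_out([
  [0,0,-0.0015,0,0,0],
  [0,0,0,0,0,0],
])

```text
time_s: 15.4
tcp_pos: [0.5249, 0.3273, 0.0749]
eef_rot: [-179.7, -57.9, -72.7]
contact_force: [-0.6, -0.2, -1.6]
gripper_width: 0.0531
```

```bash
python3 - <<'E'
from h import *
s=log()
E
```

```text
15.4 tcp [0.5249 0.3273 0.0749] rpy [-179.66  -57.89  -72.66] q [ 68.1  44.8 -15.2  33.  -82.2 -71.5] F [-0.6 -0.2 -1.6] M [3.31 0.96 0.01] w 0.0531
```

Call:
carry_out([
  [0,0,-0.0015,0,0,0],
  [0,0,0,0,0,0],
])

```text
time_s: 15.57
tcp_pos: [0.5251, 0.3273, 0.0749]
eef_rot: [-179.6, -58.0, -72.7]
contact_force: [-0.5, 0.2, -3.3]
gripper_width: 0.0534
```

```bash
python3 - <<'E'
from h import *
s=log()
E
```

```text
15.57 tcp [0.5251 0.3273 0.0749] rpy [-179.57  -57.97  -72.74] q [ 68.1  44.9 -15.3  33.1 -82.3 -71.6] F [-0.5  0.2 -3.3] M [3.38 0.96 0.02] w 0.0534
```

Call:
carry_out([
  [0,0,-0.003,0,0,0],
  [0,0,0,0,0,0],
])

```text
time_s: 15.73
tcp_pos: [0.5253, 0.327, 0.0751]
eef_rot: [-179.4, -58.2, -72.9]
contact_force: [-0.2, 0.2, -2.1]
gripper_width: 0.0529
```

```bash
python3 - <<'E'
from h import *
s=log();im=r.capture('scene');cv2.imwrite('pics/s12.png',cv2.resize(im[200:350,400:600,::-1],None,fx=4,fy=4,interpolation=cv2.INTER_CUBIC))
E
```

```text
15.73 tcp [0.5253 0.327  0.0751] rpy [-179.4   -58.21  -72.87] q [ 68.1  44.9 -15.3  33.2 -82.4 -71.7] F [-0.2  0.2 -2.1] M [3.42 1.04 0.04] w 0.0529
```

View pics/s12.png

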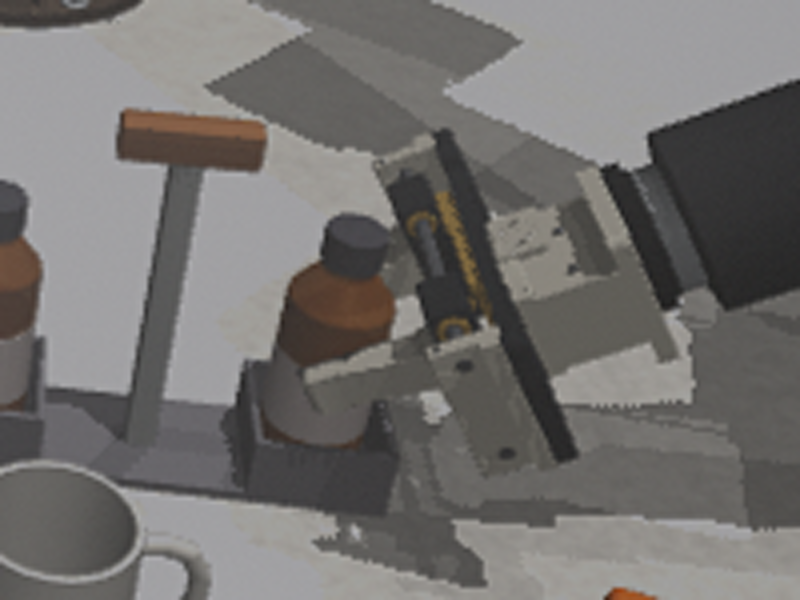

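The height has stopped at 0.075, so the foot is on the well floor. Opening the fingers.

Call:
carry_out([
  [0,0,0,0,0,0],
  [0,0,0,0,0,0],
  [0,0,0,0,0,0],
  [0,0,0,0,0,0],
  [0,0,0,0,0,0],
  [0,0,0,0,0,0],
  [0,0,0,0,0,0],
  [0,0,0,0,0,0],
], fingers=-1)

```text
time_s: 16.45
tcp_pos: [0.5255, 0.3274, 0.074]
eef_rot: [-179.4, -58.1, -72.9]
contact_force: [0.0, 0.3, 0.6]
gripper_width: 0.0875
```

```bash
python3 - <<'E'
from h import *
s=log();im=r.capture('wrist');cv2.imwrite('pics/w13.png',im[:,:,::-1])
R0=Ro.from_euler("xyz",s["eef_rot"],degrees=True).as_matrix();print(R0[:,2])
E
```

```text
16.45 tcp [0.5255 0.3274 0.074 ] rpy [-179.41  -58.07  -72.87] q [ 68.1  45.  -15.3  33.2 -82.2 -71.7] F [0.  0.3 0.6] M [ 2.77  0.84 -0.03] w 0.0875
[ 0.25990456 -0.80794235 -0.52884665]
```

View pics/w13.png

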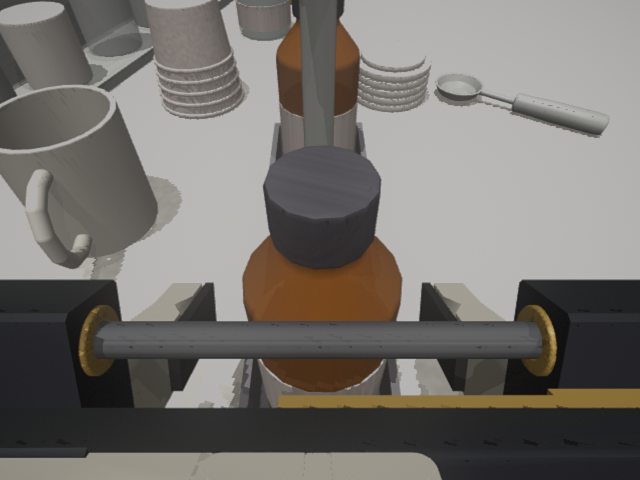

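The bottle is released and stands in the well, cap at (322,188), in line with the post. Retreating along the tool axis.

Call:
carry_out([
  [-0.004,0.013,0.008,0,0,0],
  [-0.006,0.02,0.013,0,0,0],
  [-0.007,0.022,0.015,0,0,0],
  [-0.007,0.022,0.015,0,0,0],
  [-0.007,0.022,0.015,0,0,0],
  [-0.007,0.022,0.015,0,0,0],
  [-0.003,0.01,0.035,0,0,0],
  [0,0,0.04,0,0,0],
  [0,0,0.04,0,0,0],
  [0,0,0.04,0,0,0],
])

```text
time_s: 17.33
tcp_pos: [0.4785, 0.4582, 0.3089]
eef_rot: [178.7, -59.0, -71.5]
contact_force: [0.2, 1.3, 0.6]
gripper_width: 0.0876
```

```bash
python3 - <<'E'
from h import *
from kin import *
s=log();H=np.array([.547,.256,.196])
for y in(-72.5,107.5):
    R=rz(y)@rx(180)
    for hh in(.12,0,-.0):
        q,c=ik(H+R[:,2]*.0188+[0,0,hh],R,s["joints"]);print(y,hh,c<1e-4,q.round(0),links(q)[1:].round(2).tolist())
R=rz(-72.5)@rx(180);rows(s,H+[0,0,.14],R,12)
im=r.capture('scene');cv2.imwrite('pics/s14.png',im[:,:,::-1])
im=r.capture('top');cv2.imwrite('pics/t14.png',cv2.resize(im[200:350,80:290,::-1],None,fx=3.5,fy=3.5,interpolation=cv2.INTER_CUBIC))
E
```

```text
17.33 tcp [0.4785 0.4582 0.3089] rpy [178.73 -58.99 -71.5 ] q [  74.7   40.9   10.8   29.6 -111.6  -59.3] F [0.2 1.3 0.6] M [2.87 0.74 0.11] w 0.0876
-72.5 0.12 True [ 44.  12.  -2.  -0. -76. -26.] [[0.09, 0.08, 0.79], [0.41, 0.39, 0.68], [0.55, 0.26, 0.68]]
-72.5 0 True [ 44.  16. -13.  -0. -61. -26.] [[0.12, 0.11, 0.78], [0.41, 0.39, 0.56], [0.55, 0.26, 0.56]]
-72.5 -0.0 True [ 44.  16. -13.  -0. -61. -26.] [[0.12, 0.11, 0.78], [0.41, 0.39, 0.56], [0.55, 0.26, 0.56]]
107.5 0.12 True [ 44.  12.  -2.   0. -76. 154.] [[0.09, 0.08, 0.79], [0.41, 0.39, 0.68], [0.55, 0.26, 0.68]]
107.5 0 True [ 44.  16. -13.   0. -61. 154.] [[0.12, 0.11, 0.78], [0.41, 0.39, 0.56], [0.55, 0.26, 0.56]]
107.5 -0.0 True [ 44.  16. -13.   0. -61. 154.] [[0.12, 0.11, 0.78], [0.41, 0.39, 0.56], [0.55, 0.26, 0.56]]
shift [ 0.0685 -0.2022  0.0083] 214mm rot [ 0.985  0.299 -0.004] 59.0deg | per row n=12 [ 0.0057 -0.0169  0.0007] [ 0.0821  0.0249 -0.0004]
```

View pics/s14.png

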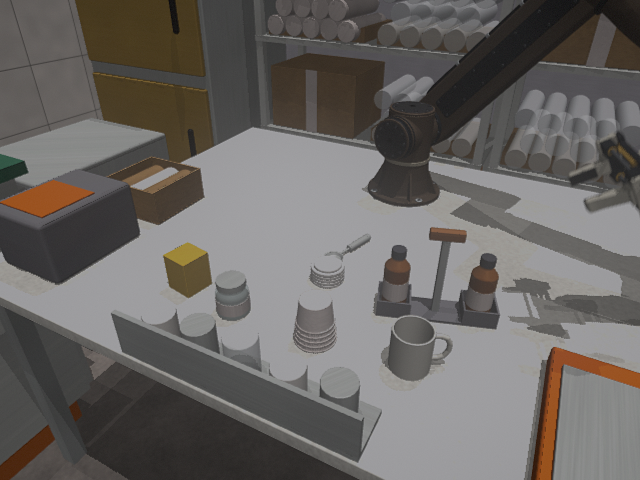

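View pics/t14.png

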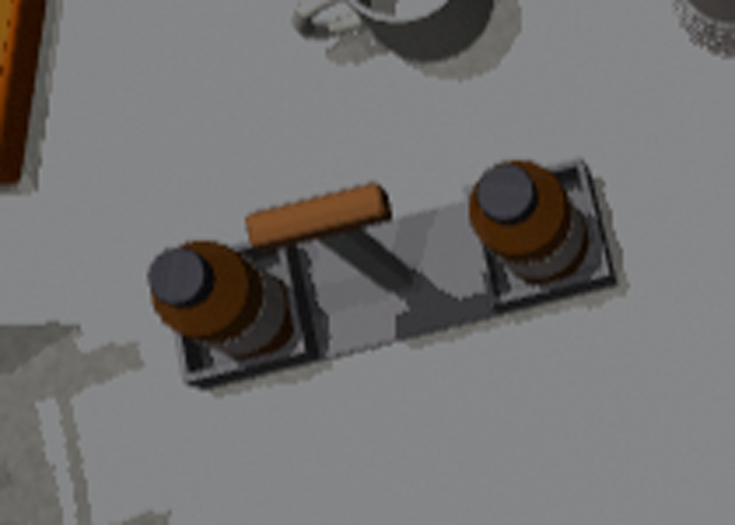

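Both bottles stand upright in the wells and the carrier has not moved. Now I bring the tool vertical above the handle.

Call:
carry_out([
  [0.0057,-0.017,0.002,0.082,0.025,0],
  [0.0057,-0.017,0.002,0.082,0.025,0],
  [0.0057,-0.017,0.002,0.082,0.025,0],
  [0.0057,-0.017,0.002,0.082,0.025,0],
  [0.0057,-0.017,0.002,0.082,0.025,0],
  [0.0057,-0.017,0.002,0.082,0.025,0],
  [0.0057,-0.017,0.002,0.082,0.025,0],
  [0.0057,-0.017,0.002,0.082,0.025,0],
  [0.0057,-0.017,0.002,0.082,0.025,0],
  [0.0057,-0.017,0.002,0.082,0.025,0],
  [0.0057,-0.017,0.002,0.082,0.025,0],
  [0.0057,-0.017,0.002,0.082,0.025,0],
])

```text
time_s: 18.43
tcp_pos: [0.5457, 0.2552, 0.3329]
eef_rot: [-178.8, 2.2, -71.7]
contact_force: [0.8, -0.6, -0.1]
gripper_width: 0.0876
```

```bash
python3 - <<'E'
from h import *
from kin import *
s=log();H=np.array([.547,.256,.196]);R=rz(-72.5)@rx(180);rows(s,H+[0,0,.12],R,3)
im=r.capture('wrist');cv2.imwrite('pics/w15.png',im[:,:,::-1])
for X in[(9,35,207),(-9,35,207),(9,-35,207),(-9,-35,207)]:print(X,wproj(s,car(.547,.256,np.radians(17.5),X)).round(0))
E
```

```text
18.43 tcp [0.5457 0.2552 0.3329] rpy [-178.81    2.2   -71.74] q [ 42.6  10.    0.6  -1.5 -78.6 -24.1] F [ 0.8 -0.6 -0.1] M [-0.19 -0.11  0.03] w 0.0876
shift [ 0.0013  0.0008 -0.0357] 36mm rot [-0.043  0.008 -0.013] 2.6deg | per row n=3 [ 0.0004  0.0003 -0.0119] [-0.0143  0.0027 -0.0043]
(9, 35, 207) [[308. 270.]]
(-9, 35, 207) [[332. 271.]]
(9, -35, 207) [[309. 177.]]
(-9, -35, 207) [[335. 178.]]
```

View pics/w15.png

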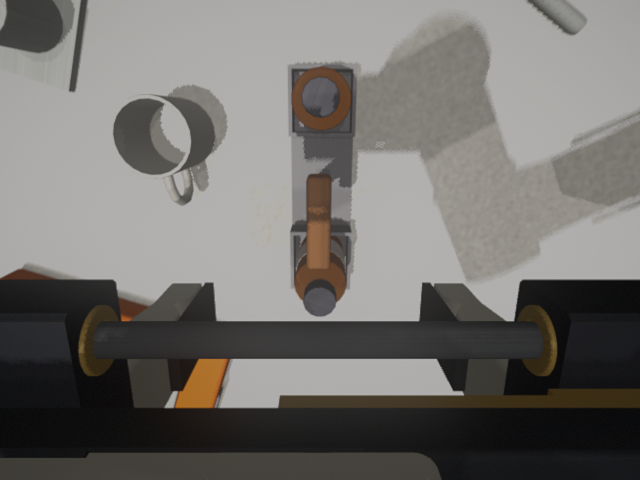

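The handle is at columns 307–331, rows 174–269, within about 3 px of prediction. I'll level the tool and start down.

Call:
carry_out([
  [0.0005,0.0003,-0.012,-0.014,0.003,-0.004],
  [0.0005,0.0003,-0.015,-0.014,0.003,-0.004],
  [0.0005,0.0003,-0.02,-0.014,0.003,-0.004],
  [0,0,-0.02,0,0,0],
  [0,0,-0.02,0,0,0],
  [0,0,0,0,0,0],
  [0,0,0,0,0,0],
])

```text
time_s: 19.07
tcp_pos: [0.5468, 0.2488, 0.2399]
eef_rot: [179.8, -0.1, -73.0]
contact_force: [0.5, 0.9, 1.4]
gripper_width: 0.088
```

```bash
python3 - <<'E'
from h import *
from kin import *
s=log();H=np.array([.547,.256,.196]);R=rz(-72.5)@rx(180);rows(s,H,R,3)
im=r.capture('wrist');cv2.imwrite('pics/w16.png',im[:,:,::-1])
for X in[(9,35,207),(-9,35,207),(9,-35,207),(-9,-35,207)]:print(X,wproj(s,car(.547,.256,np.radians(17.5),X)).round(0))
E
```

```text
19.07 tcp [0.5468 0.2488 0.2399] rpy [ 1.7983e+02 -8.0000e-02 -7.2970e+01] q [ 43.1  13.2  -7.8  -0.  -69.1 -26.1] F [0.5 0.9 1.4] M [ 0.1  -0.1   0.05] w 0.088
shift [ 0.0002  0.0072 -0.0627] 63mm rot [ 0.002 -0.002  0.008] 0.5deg | per row n=3 [ 0.0001  0.0024 -0.0209] [ 0.0007 -0.0008  0.0027]
(9, 35, 207) [[300. 351.]]
(-9, 35, 207) [[333. 350.]]
(9, -35, 207) [[297. 223.]]
(-9, -35, 207) [[334. 223.]]
```

View pics/w16.png

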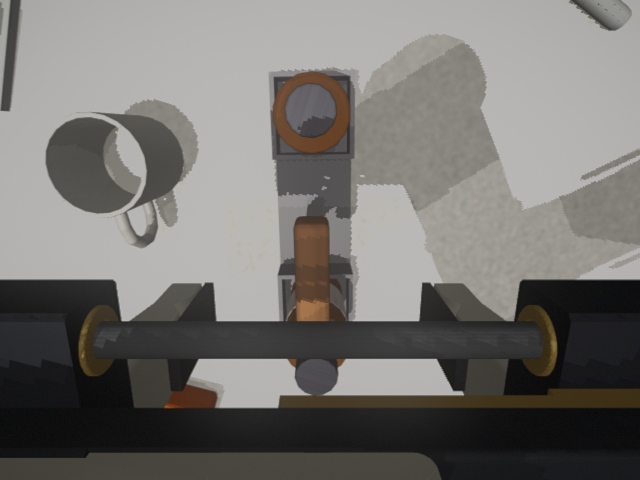

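Call:
carry_out([
  [0.001,0.003,-0.015,0,0,0.004],
  [0.001,0.003,-0.02,0,0,0.004],
  [0,0,-0.02,0,0,0],
  [0,0,-0.006,0,0,0],
  [0,0,0,0,0,0],
])

```text
time_s: 19.53
tcp_pos: [0.5497, 0.2596, 0.1809]
eef_rot: [-179.9, -0.1, -72.2]
contact_force: [0.7, 0.1, 0.2]
gripper_width: 0.0876
```

```bash
python3 - <<'E'
from h import *
from kin import *
s=log();H=np.array([.549,.2548,.196]);R=rz(-72.5)@rx(180);rows(s,H,R,1)
im=r.capture('wrist');cv2.imwrite('pics/w17.png',im[:,:,::-1])
for X in[(9,35,207),(-9,35,207),(9,-35,207),(-9,-35,207)]:print(X,wproj(s,car(.549,.2548,np.radians(17.5),X)).round(0))
E
```

```text
19.53 tcp [0.5497 0.2596 0.1809] rpy [-1.7991e+02 -1.5000e-01 -7.2160e+01] q [ 43.8  16.1 -12.    0.2 -61.9 -26. ] F [0.7 0.1 0.2] M [ 0.05 -0.02  0.02] w 0.0876
shift [-0.0007 -0.0048 -0.0037] 6mm rot [ 0.002  0.002 -0.006] 0.4deg | per row n=1 [-0.0007 -0.0048 -0.0037] [ 0.002   0.0023 -0.0059]
(9, 35, 207) [[303. 407.]]
(-9, 35, 207) [[350. 407.]]
(9, -35, 207) [[302. 230.]]
(-9, -35, 207) [[355. 231.]]
```

View pics/w17.png

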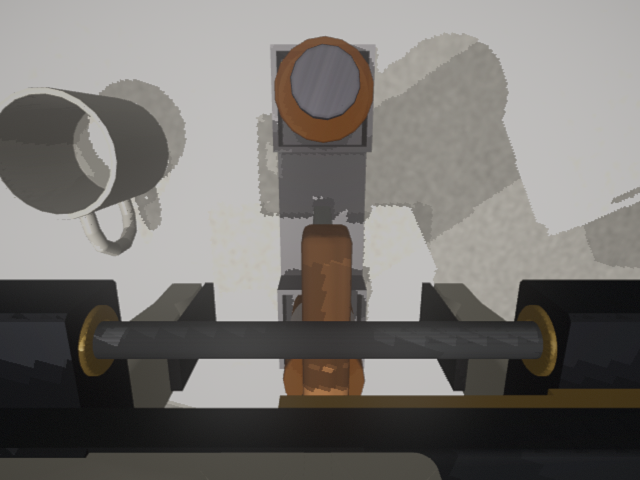

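The handle in view matches the refined prediction, columns 302–352. One last small correction before gripping.

Call:
carry_out([
  [0,-0.004,-0.003,0.001,0.002,-0.005],
  [0,0,0,0,0,0],
  [0,0,0,0,0,0],
])

```text
time_s: 19.83
tcp_pos: [0.5512, 0.2566, 0.1818]
eef_rot: [-179.7, 0.0, -72.4]
contact_force: [0.6, 0.8, 0.6]
gripper_width: 0.0877
```

```bash
python3 - <<'E'
from h import *
from kin import *
s=log();H=np.array([.549,.2545,.196]);R=rz(-72.5)@rx(180);rows(s,H,R,1)
E
```

```text
19.83 tcp [0.5512 0.2566 0.1818] rpy [-1.7974e+02  1.0000e-02 -7.2410e+01] q [ 43.4  16.  -12.    0.1 -61.8 -25.9] F [0.6 0.8 0.6] M [ 0.06 -0.05  0.01] w 0.0877
shift [-0.0022 -0.0021 -0.0046] 6mm rot [-0.001  0.004 -0.002] 0.3deg | per row n=1 [-0.0022 -0.0021 -0.0046] [-0.0014  0.0042 -0.0015]
```

Call:
carry_out([
  [-0.002,-0.002,-0.005,-0.001,0.003,-0.001],
  [0,0,0,0,0,0],
  [0,0,0,0,0,0],
])

```text
time_s: 20.08
tcp_pos: [0.55, 0.2546, 0.1787]
eef_rot: [-179.7, 0.1, -72.5]
contact_force: [-0.4, -0.4, 0.3]
gripper_width: 0.0876
```

```bash
python3 - <<'E'
from h import *
from kin import *
s=log();H=np.array([.549,.2545,.196]);R=rz(-72.5)@rx(180);rows(s,H,R,1)
E
```

```text
20.08 tcp [0.55   0.2546 0.1787] rpy [-1.7975e+02  7.0000e-02 -7.2510e+01] q [ 43.3  15.9 -12.5   0.1 -61.3 -25.9] F [-0.4 -0.4  0.3] M [ 0.   -0.01  0.02] w 0.0876
shift [-0.001  -0.0001 -0.0015] 2mm rot [-0.003  0.004  0.   ] 0.3deg | per row n=1 [-0.001  -0.0001 -0.0015] [-0.0025  0.0038  0.0001]
```

Call:
carry_out([
  [-0.001,0,-0.0015,-0.002,0.003,0],
  [0,0,0,0,0,0],
  [0,0,0,0,0,0],
  [0,0,0,0,0,0],
  [0,0,0,0,0,0],
  [0,0,0,0,0,0],
  [0,0,0,0,0,0],
  [0,0,0,0,0,0],
  [0,0,0,0,0,0],
  [0,0,0,0,0,0],
  [0,0,0,0,0,0],
  [0,0,0,0,0,0],
], fingers=1, force=10)

```text
time_s: 21.08
tcp_pos: [0.5487, 0.2545, 0.1774]
eef_rot: [-180.0, 0.0, -72.5]
contact_force: [-2.8, -0.0, 1.4]
gripper_width: 0.0179
```

Call:
carry_out([
  [0,0,0,0,0,0],
  [0,0,0,0,0,0],
  [0,0,0,0,0,0],
  [0,0,0,0,0,0],
  [0,0,0,0,0,0],
], force=58)

```text
time_s: 21.5
tcp_pos: [0.5484, 0.2543, 0.1773]
eef_rot: [180.0, -0.0, -72.5]
contact_force: [-0.9, -0.8, -0.5]
gripper_width: 0.0174
```

```bash
python3 - <<'E'
from h import *
s=log();im=r.capture('wrist');cv2.imwrite('pics/w18.png',im[:,:,::-1])
im=r.capture('scene');cv2.imwrite('pics/s18.png',im[:,:,::-1])
E
```

```text
21.5 tcp [0.5484 0.2543 0.1773] rpy [179.99  -0.   -72.48] q [ 43.4  16.  -12.5  -0.  -61.4 -25.9] F [-0.9 -0.8 -0.5] M [0.03 0.2  0.09] w 0.0174
```

View pics/w18.png

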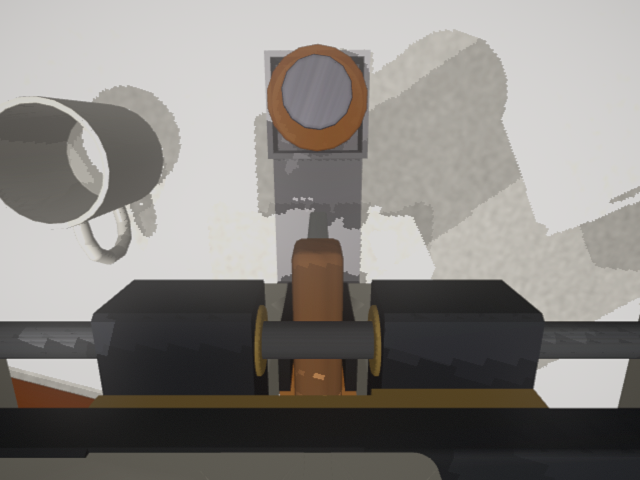

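View pics/s18.png

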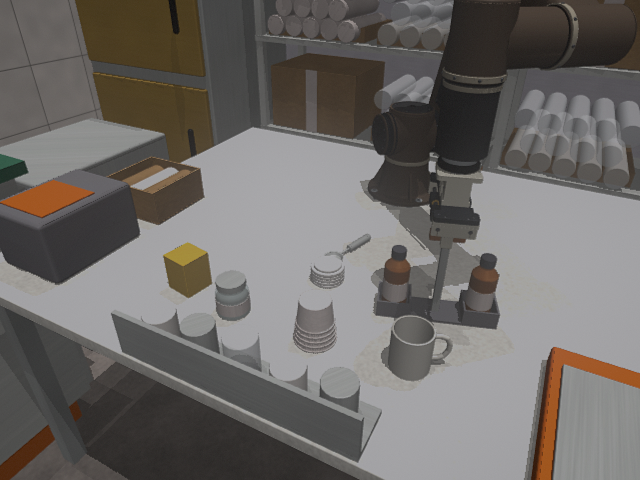

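The handle is gripped at 17.4 mm opening, nearly centred. Lifting straight up, slowly.

Call:
carry_out([
  [0,0,0.004,0,0,0],
  [0,0,0.006,0,0,0],
  [0,0,0.008,0,0,0],
  [0,0,0.008,0,0,0],
  [0,0,0.004,0,0,0],
  [0,0,0,0,0,0],
])

```text
time_s: 22.1
tcp_pos: [0.5452, 0.2527, 0.2053]
eef_rot: [179.4, -0.1, -72.6]
contact_force: [0.6, -0.4, -8.4]
gripper_width: 0.0173
```

```bash
python3 - <<'E'
from h import *
s=log()
im=r.capture('scene');cv2.imwrite('pics/s19.png',cv2.resize(im[180:350,350:550,::-1],None,fx=3.5,fy=3.5,interpolation=cv2.INTER_CUBIC))
E
```

```text
22.1 tcp [0.5452 0.2527 0.2053] rpy [ 1.7943e+02 -8.0000e-02 -7.2610e+01] q [ 43.4  14.8 -10.3  -0.2 -65.5 -25.9] F [ 0.6 -0.4 -8.4] M [ 0.25 -0.43 -0.02] w 0.0173
```

View pics/s19.png

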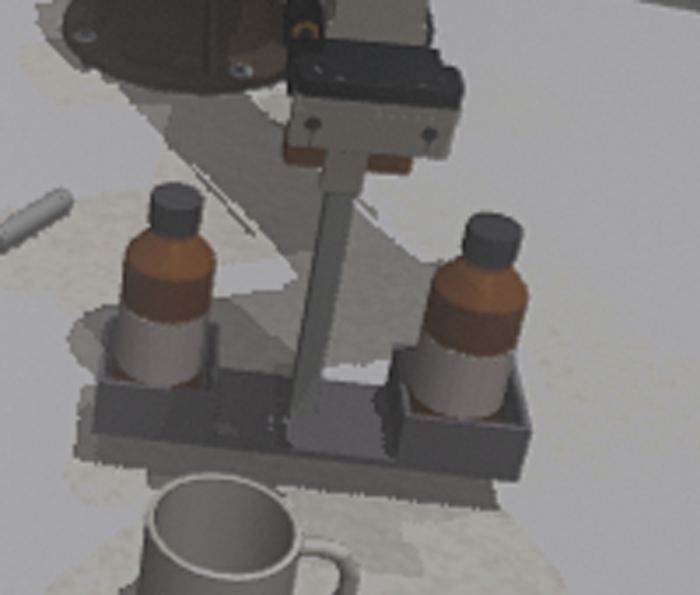

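Lifted about 28 mm, level, weight about 8 N. Continuing to about 10 cm.

Call:
carry_out([
  [0.0004,0,0.007,0.0005,-0.002,0],
  [0.0004,0,0.01,0.0005,-0.002,0],
  [0.0004,0,0.01,0.0005,-0.002,0],
  [0.0004,0,0.01,0.0005,-0.002,0],
  [0.0004,0,0.01,0.0005,-0.002,0],
  [0.0004,0,0.01,0,0,0],
  [0.0004,0,0.008,0,0,0],
  [0,0,0.004,0,0,0],
  [0,0,0,0,0,0],
  [0,0,0,0,0,0],
])

```text
time_s: 22.98
tcp_pos: [0.5479, 0.2525, 0.283]
eef_rot: [-179.8, -0.0, -72.6]
contact_force: [0.3, -0.3, -7.7]
gripper_width: 0.0178
```

```bash
python3 - <<'E'
from h import *
from kin import *
s=log();rows(s,np.array([.5465,.2535,.298]),rz(-72.5)@rx(180),1)
E
```

```text
22.98 tcp [0.5479 0.2525 0.283 ] rpy [-1.7981e+02 -5.0000e-02 -7.2630e+01] q [ 43.4  12.   -3.9   0.1 -74.  -26. ] F [ 0.3 -0.3 -7.7] M [ 0.07 -0.06 -0.04] w 0.0178
shift [-0.0014  0.001  -0.0038] 4mm rot [-0.     0.003  0.002] 0.2deg | per row n=1 [-0.0014  0.001  -0.0038] [-0.0002  0.0034  0.0023]
```

Call:
carry_out([
  [0,0,-0.004,0,0.003,0],
  [0,0,0,0,0,0],
  [0,0,0,0,0,0],
  [0,0,0,0,0,0],
  [0,0,0,0,0,0],
  [0,0,0,0,0,0],
])

```text
time_s: 23.48
tcp_pos: [0.5468, 0.2519, 0.2755]
eef_rot: [179.7, -0.1, -72.6]
contact_force: [-0.3, 0.4, -8.1]
gripper_width: 0.0176
```

```bash
python3 - <<'E'
from h import *
s=log();print(s["qd"].round(2))
im=r.capture('scene');cv2.imwrite('pics/s20.png',cv2.resize(im[100:350,330:580,::-1],None,fx=2.4,fy=2.4,interpolation=cv2.INTER_CUBIC))
im=r.capture('wrist');cv2.imwrite('pics/w20.png',im[:,:,::-1])
s=log()
E
```

```text
23.48 tcp [0.5468 0.2519 0.2755] rpy [ 1.7973e+02 -7.0000e-02 -7.2650e+01] q [ 43.3  12.3  -4.3  -0.1 -73.6 -25.9] F [-0.3  0.4 -8.1] M [ 0.08 -0.03  0.  ] w 0.0176
[ 0.01  0.37 -0.25  0.02 -0.01  0.01]
23.58 tcp [0.5468 0.252  0.2756] rpy [ 1.7974e+02 -7.0000e-02 -7.2640e+01] q [ 43.3  12.3  -4.3  -0.1 -73.6 -25.9] F [-0.3  0.2 -7.4] M [ 0.09 -0.01 -0.02] w 0.0177
```

View pics/s20.png

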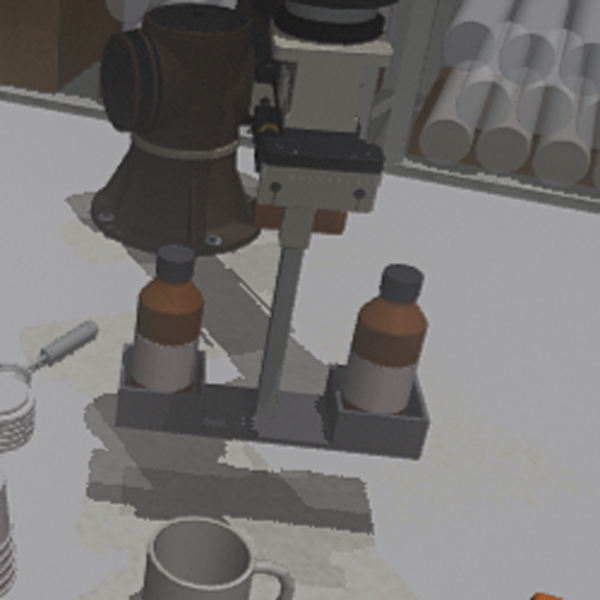

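View pics/w20.png

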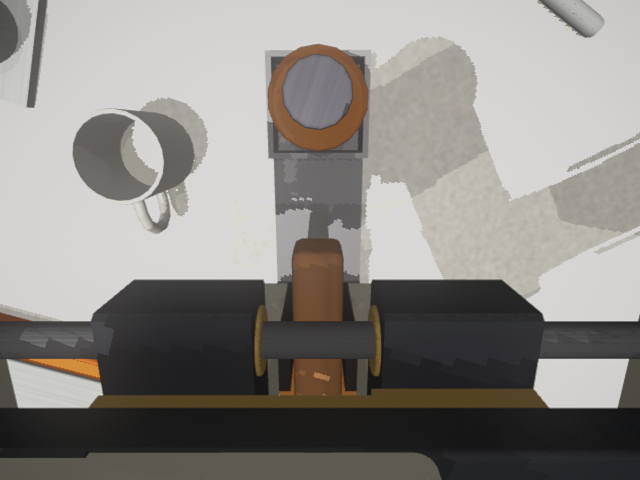

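Call:
carry_out([
  [0,0,0.001,0,0.003,0],
  [0,0,0,0,0,0],
  [0,0,0,0,0,0],
  [0,0,0,0,0,0],
  [0,0,0,0,0,0],
  [0,0,0,0,0,0],
  [0,0,0,0,0,0],
  [0,0,0,0,0,0],
])

```text
time_s: 24.25
tcp_pos: [0.547, 0.2521, 0.2772]
eef_rot: [179.6, 0.0, -72.6]
contact_force: [-1.0, 0.1, -7.8]
gripper_width: 0.0178
```

```bash
python3 - <<'E'
from h import *
s=log();print(s["qd"].round(2))
im=r.capture('top');cv2.imwrite('pics/t21.png',im[:,:,::-1])
E
```

```text
24.25 tcp [0.547  0.2521 0.2772] rpy [ 1.796e+02  1.000e-02 -7.264e+01] q [ 43.2  12.4  -4.   -0.2 -74.  -25.8] F [-1.   0.1 -7.8] M [ 0.04 -0.09  0.  ] w 0.0178
[-0.03 -0.05 -0.01  0.07  0.11 -0.05]
```

View pics/t21.png

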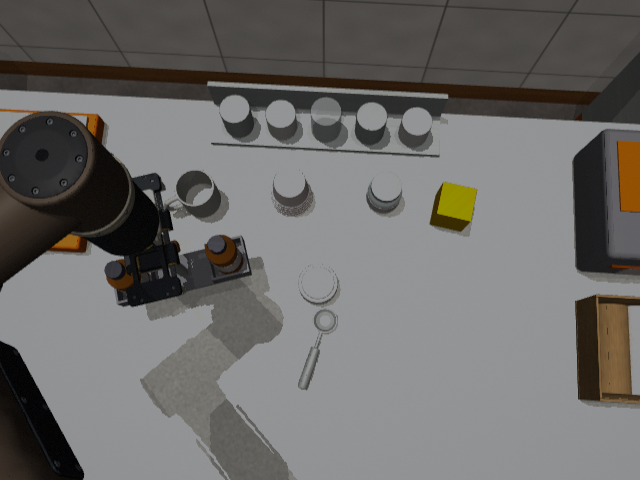

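The carrier is held 10 cm up, level within 0.4° and still, and the bystanders sit where they started. Handing in.

```bash
python3 -c "
from plant import r
print(r.close_job())"
```

```text
the job is handed in; nothing more can be done
None
```

The job is done and handed in at about 24 s of the 72 s allowed.

- **Mixing:** I gripped the syrup bottle from the side and rolled it over in the air. The cap pointed about 49° below level, worked out from the measured tool pose, for more than 0.8 s. The grip did not slip.
- **Placing:** I rolled it back upright and lowered it into the empty well until it stopped going down, then let go. Contact showed only as the height stopping at the expected level, because the force reading never gave a clear step. The pictures after release show it upright in the well and the carrier unmoved.
- **Lifting:** I took the carrier by the handle at 58 N and raised it about 10 cm. It drifted a few millimetres sideways during the lift.

**Last checks:**
- The carrier was about 100 mm up, with the tool 0.4° off vertical.
- The load read about 8 N and the arm was practically still.
- Both bottles were in their wells, and the other items looked unmoved in the top view.

No check failed.

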